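# Set out a student's place for the pulp weighing practical

### The arm

A 6-joint arm with a two-finger parallel gripper is mounted at the origin on a cart in front of the work surface, level with it; the furniture and walls round the work are solid. World frame = base frame: x ahead of the robot, y to its left, z up, the work surface at z = 0. Lengths are in m, angles in degrees, forces in N, time in s.
With the tool pointing down it reaches from about 0.25 to 0.725 m from the base axis. Payload 9.7 kg.
Tool frame: the origin (TCP) lies between the finger pads; the fingertips stand 11 mm ahead of it and the grasp point (between the pads) lies 8 mm behind it; z points along the fingers, x is the direction in which the jaws open and shut, and the axes are right-handed (so a half turn about z gives the same grasp; the last joint's range is limited). The gripper opens to 85 mm and grips with 20 to 120 N. Pads are 22 mm wide; open, the fingers measure 114 mm over their backs; the gripper's body (76 mm by 85 mm) begins 54 mm behind the grasp point. The pads swing forward as they close: fully open they stand 13 mm farther back than shut.
Start: joints at [-71.219, 4.979, 10.078, 95.1, 0, 90], TCP at [0.177, -0.521, 0.242] pointing down, gripper open.
Joint ranges: [-179.16, 179.16], [-48.56, 103.87], [-65.8, 70.77], [-126.05, 130.52], [-82.76, 87.17], [-180, 180]. Speed limits (degrees/s): [127.2, 127.2, 147.25, 180, 180, 180].

### API

Orientations are given as [roll, pitch, yaw] about the fixed x, y, z axes, in that order (R = Rz(yaw) Ry(pitch) Rx(roll)).
In Python, from workcell import get_obs, camera, job_done, spotter gives the robot as it stands.
- The arm moves only by the tool play_rows, never from a script. Its argument "rows" is a list of rows, each a list of 3 entries, a list of its own where there are three numbers: the closure, from 0 (fully open) to 1 (shut), then the shift along the tool's x, y, z in cm, then the turn, a rotation vector about the tool's x, y, z in degrees. In form: [[claw, [x, y, z], [wx, wy, wz]], ...]. A call has 1 to 12 rows; each row shifts and turns the pose as measured when the row begins, along the tool's axes as they then stand; what a row does not reach is not made up. A row lasts 1/10 s, in which the tool goes at most 50 mm and 8.59 degrees, less where a joint would pass 70% of its speed; a pose out of reach is approached as far as the arm can. A call is refused whole if a number of a shift passes 5 or a number of a turn 8.59, either way. A call with a gripper value outside its range is refused whole. The fingers move at their own pace and stop on an object; "newtons" is the grip in N (left out, the last holds). Time passes only in rows, so rows that do not move let the fingers close. It gives the time, the measured TCP pose, the force and the opening at its end, in the units of the state.
- get_obs(): the state, without advancing time (a new reading comes with each control period).
- camera(name): name is "scene" or "top" or "wrist"; returns a dict with "img" (400x640x3 uint8, red, green, blue), "intrinsics" (3x3 intrinsics, pixels), "xyz" and "orientation" of the camera in the world. Camera axes: x right, y down, z forward; pixel columns grow to the right and rows downward; lengths in m; the calibration is good to about 2 mm. The wrist camera is an equidistant fisheye: a pixel r from the principal point sees the ray r / f radians off the axis. A picture is of the moment at which its call begins. There is no depth.
- job_done(): hands the job in, once; it reports no verdict.
Trained networks look in a picture, given as the dict that the camera call returned (one of the last four; its "shot" number tells which), for a name from the list of things; names that differ only in an ending like _2 or _b are one class to them, and where a whole thing is asked for, a point or a joint stands for the part that bears it (a point fixed in the world has none). Each returns a list of dicts, best first, with "confidence" (0 to 1); they miss things now and then, are a little off and sometimes report something else, mostly with a low value. They report only what shows in the picture. A call takes as long as a camera call. They do not tell look-alikes from the thing itself.
- spotter.spot_in(picture, thing): "point" ([x, y, z] in m, in world coordinates, good to about 4 mm: the middle of the surface that is visible of it).
- spotter.trace(picture, thing): "pixels" (400x640 bool, what is visible of it).
The state is a dict: "time": time; "q": joint angles; "qd": joint speeds; "joint_efforts": joint torques, N m; "ee_pos": TCP position; "tcp_rot": TCP orientation; "wrist_force": force on the tool from outside, world axes, zero at the start; "torque": the same for the moment, N m; "opening": finger opening in m.
Only numpy, scipy, OpenCV 4.12 (cv2) and the standard library are available. Lean on these libraries where they do the work, as an engineer would, in place of code of your own. Each camera call takes 0.05 s, during which the arm holds its last target.

### The job

Set out the clear bench to the right of the balance for the pulp weighing (everything you need is there; what lies left of the balance is not part of it). Put the shallow glass dish halfway between the conical flask and the bowl of pulp, the small beaker halfway between dish and flask, the smaller weight halfway between dish and bowl, and the capped jar halfway between the dish and the middle of the notebook, measured from centre to centre and in straight lines. Then stand the larger weight on the middle of the jar's lid, with everything upright, the flask, bowl and notebook where they are, and the tangerines left alone.

Things in the scene. Friction and masses are not known exactly. Their poses are not given: they have to be found in the camera images.
- notebook: Closed brown spiral-bound notebook lying flat behind the flask and the bowl, 105 (its x) x 152 (its y) x 13 mm, does not move. Its middle is a landmark. (To the right, a tall steel cabinet stands beyond y = -0.55, from about x = 0.4 on; keep the wrist clear of it.) Origin: centre of its underside, z up. x points away from the robot, y to the left, within 10 degrees or so.
- flask: Clear glass conical flask, 83 mm wide at the foot, narrow neck, 136 mm high, does not move; stands to the left or the right, bowl on the other side, their centres 360 mm apart. The notebook lies on the middle line between flask and bowl, 250 mm behind the line joining them. Origin: centre of its underside, z up.
- bowl: Glass bowl with orange tangerine pulp, 118 mm wide at the rim, 53 mm high, does not move. Origin: centre of its underside, z up.
- dish: Empty shallow round glass dish with upright wall, 63 mm outer diameter, 17 mm high, 50 g; can be gripped across its full diameter. Origin: centre of its underside, z up.
- jar: Round sample jar with a flat white screw cap fixed on it, 42 mm diameter, 62 mm high, beige filling; top of the cap is flat, 41 mm wide, 62 mm over the origin. About 60 g. Origin: centre of its underside, z up.
- beaker: Small open glass beaker with some pale content, wall 43 mm in diameter, rim and spout up to 53 mm along its y axis (the spout lies on that axis; a grip on or near it slips sideways; the wall is best gripped across, along its x axis, about 35 mm up, below the rim at 53 mm), 59 mm high, about 50 g. Origin: centre of its underside, z up.
- large_weight: The larger of two calibration weights: round, knobbed, body 22 mm in diameter, 32 mm high, 100 g. Origin: centre of its underside, z up.
- small_weight: The smaller of two calibration weights: round, knobbed, body 17 mm in diameter, 26 mm high, 50 g. Origin: centre of its underside, z up.
- tangerine_near_balance: Loose tangerine, 67 mm across, 55 mm high, behind the work on the left; to be left alone. Origin: centre of its underside, z up.
- tangerine_right: Loose tangerine, 69 mm across, 57 mm high, behind the work on the right; to be left alone. Origin: centre of its underside, z up.
There are look-alikes about, which are no part of the job. Leave any green or red look-alike of the beaker alone.

How it is judged (in metres and radians):
At the end, for the whole second after the job is handed in: Dish, beaker, smaller weight and jar within 15 mm (along and across the notebook) of their halfway points, on the bench; larger weight on the jar lid within 12 mm of its axis; all within 0.12 rad of upright, released, at rest; tangerines within 30 mm of their start (x of dish in the frame of notebook between -0.265 and -0.235 m and y of dish in the frame of notebook between -0.015 and 0.015 m and x of jar in the frame of notebook between -0.14 and -0.11 m and y of jar in the frame of notebook between -0.015 and 0.015 m and ((x of beaker in the frame of notebook between -0.265 and -0.235 m and y of beaker in the frame of notebook between 0.075 and 0.105 m) or (x of beaker in the frame of notebook between -0.265 and -0.235 m and y of beaker in the frame of notebook between -0.105 and -0.075 m)) and horizontal distance between beaker and flask below 0.13 m and ((x of small_weight in the frame of notebook between -0.265 and -0.235 m and y of small_weight in the frame of notebook between 0.075 and 0.105 m) or (x of small_weight in the frame of notebook between -0.265 and -0.235 m and y of small_weight in the frame of notebook between -0.105 and -0.075 m)) and horizontal distance between small_weight and bowl below 0.13 m and horizontal distance between large_weight and jar below 0.012 m and height (world z) of large_weight between 0.057 and 0.067 m and angle between each of dish, jar, beaker, large_weight, small_weight's own z axis and vertical below 0.12 rad and linear speed of each of dish, jar, beaker, large_weight, small_weight below 0.02 m/s and height (world z) of each of dish, jar, beaker, small_weight below 0.006 m and distance of each of tangerine_near_balance, tangerine_right from where it was at the start of the episode below 0.03 m); the robot touches nothing.
It also fails if it takes over 120 s, if anything falls off the work surface, if the arm or the gripper's body presses on something with over 40 N, if the wrist force passes 120 N, or if a joint passes its speed limit or range.

## Working session

There is one attempt and no reset: what is moved stays moved. The work goes in short steps, Python scripts to look and compute and a tool call to move; the robot and the scene stay as the last step left them, time stands still between calls to the robot, and variables do not carry over. Pictures are saved under pics/ and viewed, and the job is handed in when it is done.

Besides the shell and the picture viewer there is one more tool, called after "Call:" as name([rows], argument=value, ...), one row to a line, values as JSON. play_rows: Moves the arm, as the interface text tells. Its arguments: {"type":"object","properties":{"rows":{"type":"array","items":{"type":"array"}},"newtons":{"type":"number"}},"required":["rows"]}

```bash
mkdir -p pics; ls; python3 - <<'E'
from workcell import get_obs,camera
import cv2
o=get_obs();print(o)
for n in ["scene","top","wrist"]:
    c=camera(n);cv2.imwrite(f"pics/{n}0.png",c["img"][:,:,::-1]);print(n,c["xyz"],c["orientation"],c["intrinsics"],c["shot"])
E
```

```text
pics
{'time': 0.0, 'q': array([-7.12194267e+01,  5.01062601e+00,  1.00333461e+01,  9.50996830e+01,
        5.58776493e-04,  8.99988178e+01]), 'qd': array([ 0.00167664, -0.0449304 ,  0.04438665,  0.11058786, -0.0402062 ,
        0.02383599]), 'joint_efforts': array([-5.68423347e-04, -5.20388746e+01,  4.64803147e+01,  1.65205181e-02,
       -6.27136001e-05, -3.36587355e-06]), 'ee_pos': array([ 0.17700036, -0.52050528,  0.24157769]), 'tcp_rot': array([-1.79999440e+02,  7.69628614e-02, -7.12182445e+01]), 'wrist_force': array([ 0.30907492,  0.39372366, -1.12225818]), 'torque': array([-0.01087421, -0.02380784,  0.00439135]), 'opening': 0.08529394898239787}
scene [7.68861624e-04 9.70145975e-01 1.12832553e+00] [-135.01931005   -0.47539863 -148.71069278] [[512.23290678   0.         317.67226018]
 [  0.         512.23290678 196.81054582]
 [  0.           0.           1.        ]] 1
top [0.29612958 0.00173391 1.64943588] [-170.05739293    0.6163136   -90.89340117] [[494.60885164   0.         322.14014553]
 [  0.         494.60885164 204.54889593]
 [  0.           0.           1.        ]] 2
wrist [ 0.24119787 -0.49939728  0.37325765] [ 1.64750343e+02  1.55904247e-01 -7.11937082e+01] [[309.70691629   0.         320.93554245]
 [  0.         309.70691629 200.59651561]
 [  0.           0.           1.        ]] 3
```

View pics/scene0.png

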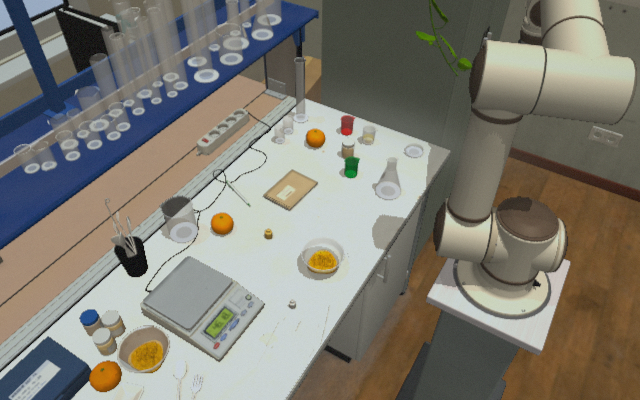

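View pics/top0.png

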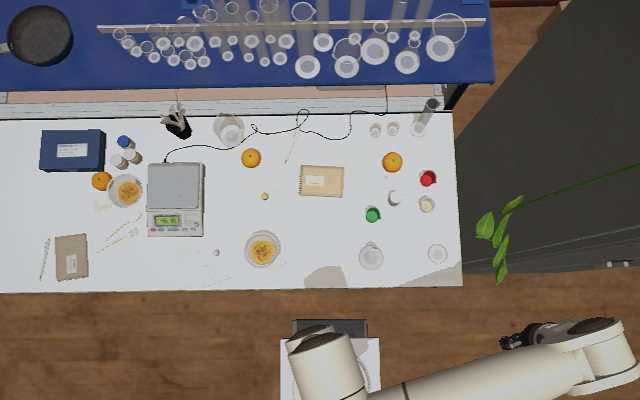

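View pics/wrist0.png

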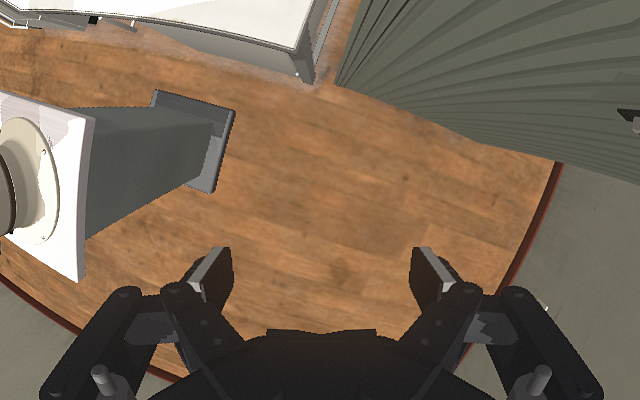

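```bash
cat > h.py <<'E'
from workcell import get_obs,camera,spotter
import numpy as np, cv2
from scipy.spatial.transform import Rotation as R
def Rc(c): return R.from_euler('xyz',c["orientation"],degrees=True).as_matrix()
def ray(c,uv,fish=False):
    K=c["intrinsics"];x=(uv[0]-K[0,2])/K[0,0];y=(uv[1]-K[1,2])/K[1,1]
    if fish:
        r=np.hypot(x,y); d=np.array([x/r*np.sin(r),y/r*np.sin(r),np.cos(r)]) if r>0 else np.array([0,0,1.])
    else: d=np.array([x,y,1.])
    return Rc(c)@d
def onz(c,uv,z,fish=False):
    d=ray(c,uv,fish);p=np.array(c["xyz"]);return p+d*(z-p[2])/d[2]
def proj(c,P,fish=False):
    p=Rc(c).T@(np.array(P)-c["xyz"]);K=c["intrinsics"]
    if fish:
        rr=np.hypot(p[0],p[1]);th=np.arctan2(rr,p[2]);s=th/rr if rr>0 else 0
        return np.array([K[0,0]*p[0]*s+K[0,2],K[1,1]*p[1]*s+K[1,2]])
    return np.array([K[0,0]*p[0]/p[2]+K[0,2],K[1,1]*p[1]/p[2]+K[1,2]])
def save(c,name,crop=None,s=1):
    im=c["img"][:,:,::-1]
    if crop: x0,y0,x1,y1=crop;im=im[y0:y1,x0:x1]
    cv2.imwrite(f"pics/{name}.png",cv2.resize(im,None,fx=s,fy=s,interpolation=cv2.INTER_CUBIC))
E
python3 - <<'E'
from h import *
np.set_printoptions(precision=3,suppress=True)
c=camera("top")
save(c,"topcrop",(200,110,460,290),3)
for n in ["notebook","flask","bowl","dish","jar","beaker","large_weight","small_weight","tangerine_near_balance","tangerine_right"]:
    for r in spotter.spot_in(c,n): print(n,round(r["confidence"],2),r["point"],proj(c,r["point"]))
for r in spotter.trace(c,"notebook"):
    m=r["pixels"].astype(np.uint8);pts=np.argwhere(m)[:,::-1]
    w=np.array([onz(c,p,0.013)[:2] for p in pts],dtype=np.float32)
    print(r["confidence"],cv2.minAreaRect(w*1000),w.mean(0))
c=camera("scene");save(c,"scenecrop",(220,80,460,320),2.5)
for n in ["notebook","flask","bowl","dish","jar","beaker","large_weight","small_weight"]:
    for r in spotter.spot_in(c,n): print(n,round(r["confidence"],2),r["point"],proj(c,r["point"]))
E
```

```text
notebook 0.96 [0.67, 0.0197, 0.0097] [320.328 179.583]
flask 0.58 [0.4053, -0.1371, 0.0443] [369.9   256.285]
flask 0.34 [0.578, -0.3302, 0.0243] [425.752 203.73 ]
bowl 0.75 [0.436, 0.2168, 0.0218] [261.504 249.173]
dish 0.69 [0.4139, -0.3696, 0.0022] [438.914 253.418]
jar 0.48 [0.598, -0.2194, 0.0625] [393.708 196.238]
beaker 0.66 [0.5459, -0.1506, 0.0203] [371.986 214.362]
beaker 0.62 [0.5786, -0.3318, 0.0235] [426.177 203.586]
beaker 0.6 [0.6647, -0.343, 0.0296] [428.549 177.899]
large_weight 0.57 [0.6675, 0.0202, 0.0095] [320.193 180.317]
large_weight 0.4 [0.6214, 0.2058, 0.0269] [264.896 193.59 ]
tangerine_near_balance 0.51 [0.7475, 0.2522, 0.0445] [250.603 155.968]
tangerine_right 0.57 [0.7203, -0.2205, 0.049] [392.015 160.953]
0.65 ((665.7840576171875, 15.990947723388672), (147.04135131835938, 105.11599731445312), 86.00169372558594) [0.666 0.016]
notebook 0.87 [0.6661, 0.0286, 0.0061] [289.333 190.184]
flask 0.63 [0.3996, -0.1223, 0.059] [388.962 180.537]
bowl 0.97 [0.4406, 0.2059, 0.0273] [322.028 253.381]
dish 0.67 [0.4167, -0.3691, 0.0025] [413.938 148.92 ]
jar 0.63 [0.5969, -0.2114, 0.0481] [346.42  145.794]
beaker 0.82 [0.5717, -0.3171, 0.0385] [367.642 133.785]
beaker 0.68 [0.539, -0.1404, 0.0419] [351.394 165.406]
beaker 0.67 [0.661, -0.3254, 0.04] [346.093 123.845]
large_weight 0.52 [0.6197, 0.2112, 0.0208] [267.459 230.277]
small_weight 0.55 [0.4303, 0.3706, 0.0204] [292.175 300.03 ]
small_weight 0.36 [0.5949, -0.2123, 0.0504] [347.114 145.31 ]
```

View pics/topcrop.png

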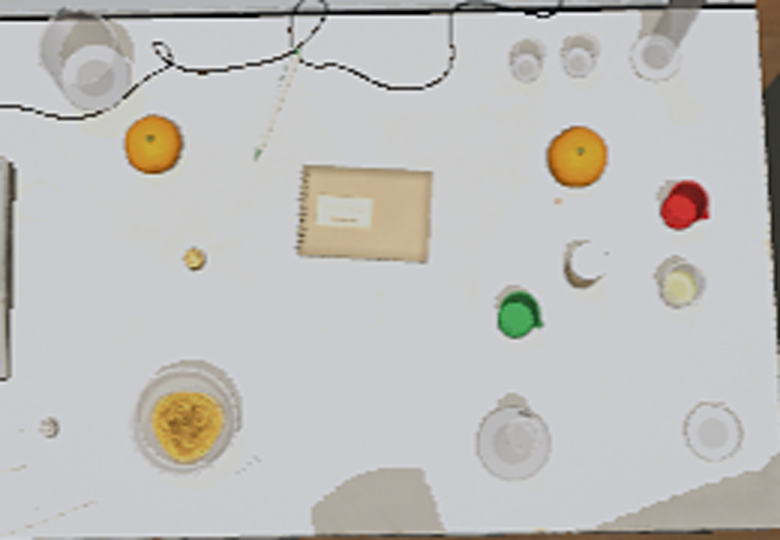

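View pics/scenecrop.png

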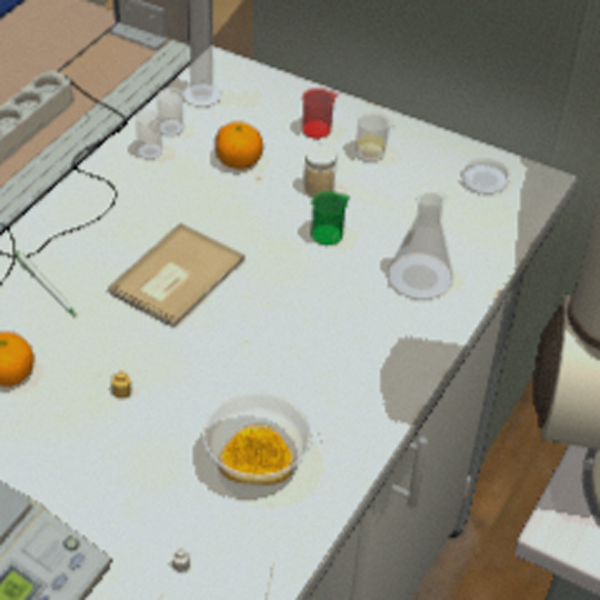

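```bash
cat > fit.py <<'E'
from h import *
from scipy.optimize import minimize
P={"flask":[(0,.0415),(.015,.0415),(.09,.013),(.136,.014)],"bowl":[(0,.035),(.02,.05),(.053,.059)],"dish":[(0,.0315),(.017,.0315)],
"jar":[(0,.021),(.062,.0205)],"beaker":[(0,.0215),(.055,.0215),(.059,.024)],"large_weight":[(0,.011),(.02,.011),(.023,.006),(.032,.006)],"small_weight":[(0,.0085),(.016,.0085),(.018,.005),(.026,.005)]}
def sil(c,name,xy,S=4,fish=False):
    m=np.zeros((400*S,640*S),np.uint8);a=np.linspace(0,2*np.pi,48)
    rings=[np.array([proj(c,(xy[0]+r*np.cos(t),xy[1]+r*np.sin(t),z),fish) for t in a]) for z,r in P[name]]
    for A,B in zip(rings,rings[1:]):
        cv2.fillConvexPoly(m,cv2.convexHull(((np.vstack([A,B])+.5)*S).astype(np.int32)),1)
    return cv2.resize(m.astype(np.float32),(640,400),interpolation=cv2.INTER_AREA)
def fitmask(c,name,mask,x0,fish=False):
    mk=mask.astype(np.float32)
    def f(x):
        s=sil(c,name,x,fish=fish);return 1-np.minimum(s,mk).sum()/np.maximum(s,mk).sum()
    r=minimize(f,x0[:2],method="Nelder-Mead",options=dict(initial_simplex=np.array([x0[:2],np.add(x0[:2],[.01,0]),np.add(x0[:2],[0,.01])]),xatol=3e-4,fatol=1e-4))
    return r.x,1-r.fun
def locate(c,name,x0,fish=False):
    out=[]
    for r in spotter.trace(c,name):
        m=r["pixels"]
        if m.sum()<8: continue
        uv=np.argwhere(m).mean(0)[::-1]; d=np.hypot(*(uv-proj(c,(x0[0],x0[1],.02),fish)))
        out.append((d,r["confidence"],m))
    if not out: return None
    d,cf,m=min(out,key=lambda t:t[0]); x,iou=fitmask(c,name,m,x0,fish)
    return x.round(4),round(iou,2),round(cf,2),round(d,1),int(m.sum())
E
cat > t.py <<'E'
from fit import *
g={"flask":(.40,-.135),"bowl":(.44,.21),"dish":(.415,-.37),"jar":(.595,-.217),"beaker":(.572,-.325),"large_weight":(.62,.206),"small_weight":(.43,.37)}
for cam in ["top","scene"]:
    c=camera(cam)
    for n,x in g.items(): print(cam,n,locate(c,n,x))
    for r in spotter.trace(c,"notebook"):
        m=r["pixels"].astype(np.uint8)
        w=np.array([onz(c,p,0.011)[:2] for p in np.argwhere(m)[:,::-1]],dtype=np.float32)
        print(r["confidence"],cv2.minAreaRect(w*1000),w.mean(0))
E
python3 t.py
```

```text
top flask (array([ 0.4056, -0.1439]), np.float64(0.93), 0.74, np.float64(2.7), 485)
top bowl (array([0.4296, 0.2154]), np.float64(0.96), 0.77, np.float64(3.8), 1041)
top dish (array([ 0.4117, -0.3643]), np.float64(0.9), 0.56, np.float64(2.7), 285)
top jar (array([ 0.5965, -0.2265]), np.float64(0.86), 0.47, np.float64(3.6), 155)
top beaker (array([ 0.5727, -0.3339]), np.float64(0.9), 0.61, np.float64(3.9), 202)
top large_weight None
top small_weight (array([0.43, 0.37]), np.float64(0.0), 0.58, np.float64(45.3), 1065)
0.74 ((666.7546997070312, 17.370277404785156), (149.4665069580078, 107.72342681884766), 88.94700622558594) [0.6658643  0.01716951]
scene flask (array([ 0.4063, -0.1401]), np.float64(0.92), 0.67, np.float64(6.1), 717)
scene bowl (array([0.4323, 0.2192]), np.float64(0.94), 0.8, np.float64(2.1), 1276)
scene dish (array([ 0.414 , -0.3585]), np.float64(0.79), 0.8, np.float64(5.2), 198)
scene jar (array([ 0.5983, -0.222 ]), np.float64(0.83), 0.67, np.float64(4.2), 247)
scene beaker (array([ 0.5747, -0.3312]), np.float64(0.78), 0.56, np.float64(3.6), 206)
scene large_weight (array([0.6171, 0.2149]), np.float64(0.77), 0.63, np.float64(4.1), 62)
scene small_weight (array([0.429 , 0.3741]), np.float64(0.81), 0.46, np.float64(4.0), 49)
0.93 ((665.2124633789062, 26.658950805664062), (150.6699981689453, 109.91112518310547), 85.58788299560547) [0.664606   0.02808528]
```

Call:
play_rows([
  [0,[0,0,0],[0,0,-8]],
  [0,[0,0,0],[0,0,-8]],
  [0,[0,0,0],[0,0,-8]],
  [0,[0,0,0],[0,0,-8]],
  [0,[0,0,0],[0,0,-8]],
  [0,[0,0,0],[0,0,-8]],
  [0,[0,0,0],[0,0,-8]],
  [0,[0,0,0],[0,0,-8]],
], newtons=30)

```text
time: 2.9
ee_pos: [0.1771, -0.5207, 0.2423]
tcp_rot: [-180.0, 0.0, -4.8]
wrist_force: [0.3, 0.9, 0.1]
opening: 0.0853
```

```bash
cat > go.py <<'E'
# usage: go.py x y z yaw -> remaining shift in tool axes (cm) and wz (deg); also rotvec correction
from h import *
import sys
def togo(x,y,z,yaw):
    o=get_obs();Rt=R.from_euler('xyz',o["tcp_rot"],degrees=True)
    d=Rt.inv().apply(np.array([x,y,z])-o["ee_pos"])*100
    T=R.from_euler('xyz',[180,0,yaw],degrees=True)
    w=(Rt.inv()*T).as_rotvec(degrees=True)
    print("t",round(o["time"],2),"pos",o["ee_pos"].round(4),"rot",o["tcp_rot"].round(1),"open",round(o["opening"],4),"F",o["wrist_force"].round(1),"q",o["q"].round(0))
    print("shift cm",d.round(2),"turn",w.round(2))
if __name__=="__main__": togo(*map(float,sys.argv[1:5]))
E
python3 go.py 0.413 -0.362 0.2 -4
```

```text
t 2.9 pos [ 0.1771 -0.5207  0.2423] rot [-180.     0.    -4.8] open 0.0853 F [0.3 0.9 0.1] q [-71.   5.  10.  95.  -0.  24.]
shift cm [ 22.18 -17.79   4.23] turn [-0.    0.   -0.81]
```

Call:
play_rows([
  [0,[3.2,-2.5,0],[0,0,0]],
  [0,[3.2,-2.5,0],[0,0,0]],
  [0,[3.2,-2.5,0],[0,0,0]],
  [0,[3.2,-2.5,0],[0,0,0]],
  [0,[3.2,-2.5,0],[0,0,0]],
  [0,[3.2,-2.5,0],[0,0,0]],
  [0,[3.0,-2.5,0],[0,0,0]],
  [0,[0,0,0],[0,0,0]],
])

```text
time: 3.7
ee_pos: [0.4196, -0.3585, 0.2415]
tcp_rot: [180.0, -0.0, -4.6]
wrist_force: [-1.3, 0.6, 0.1]
opening: 0.0856
```

```bash
python3 go.py 0.413 -0.362 0.2 -4; python3 - <<'E'
from fit import *
c=camera("wrist");save(c,"w1")
print(c["xyz"],c["orientation"])
for n,x in {"dish":(.413,-.362),"beaker":(.573,-.332),"jar":(.597,-.224),"flask":(.406,-.142)}.items(): print(n,locate(c,n,x,True),proj(c,(*x,0),True))
E
```

```text
t 3.7 pos [ 0.4196 -0.3585  0.2415] rot [180.   -0.   -4.6] open 0.0856 F [-1.3  0.6  0.1] q [-41.   5.  10.  95.  -0.  54.]
shift cm [-0.63  0.4   4.15] turn [ 0.02 -0.03 -0.63]
[ 0.42582805 -0.29210049  0.37307292] [ 1.64763564e+02 -6.10266571e-02 -4.60087706e+00]
dish (array([ 0.4169, -0.3621]), np.float64(0.95), 0.62, np.float64(3.8), 2208) [314.74969479 176.248296  ]
beaker (array([ 0.5794, -0.3298]), np.float64(0.9), 0.67, np.float64(10.2), 1651) [439.3218937  144.29094491]
jar (array([ 0.6021, -0.2241]), np.float64(0.95), 0.77, np.float64(9.4), 1610) [451.79380188  60.14924296]
flask (array([ 0.4085, -0.1392]), np.float64(0.97), 0.7, np.float64(17.1), 1675) [294.34335701   1.6951441 ]
```

View pics/w1.png

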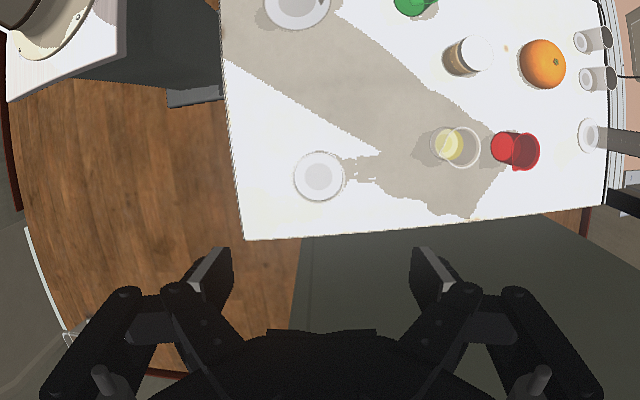

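```bash
python3 - <<'E'
import cv2
im=cv2.imread("pics/w1.png")[90:210,280:560]
cv2.imwrite("pics/w1c.png",cv2.resize(im,None,fx=2.8,fy=2.8,interpolation=cv2.INTER_CUBIC))
E
python3 go.py 0.416 -0.362 0.018 -4
```

```text
t 3.95 pos [ 0.4159 -0.3616  0.2419] rot [179.9  -0.   -4.9] open 0.0852 F [-0.2 -0.2  1.1] q [-41.   5.  10.  95.  -0.  54.]
shift cm [1.000e-02 1.000e-02 2.239e+01] turn [ 0.08 -0.   -0.92]
```

View pics/w1c.png

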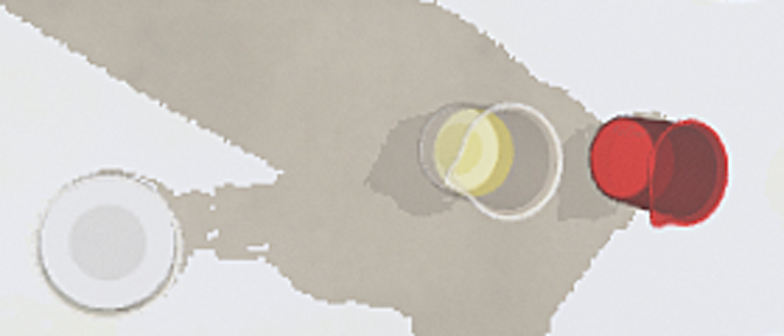

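Call:
play_rows([
  [0,[0,0,4],[0,0,0]],
  [0,[0,0,4],[0,0,0]],
  [0,[0,0,4],[0,0,0]],
  [0,[0,0,4],[0,0,0]],
  [0,[0,0,3],[0,0,0]],
  [0,[0,0,0],[0,0,0]],
])

```text
time: 4.55
ee_pos: [0.4109, -0.3681, 0.0481]
tcp_rot: [179.7, -0.3, -5.6]
wrist_force: [-0.5, -0.3, 0.3]
opening: 0.0852
```

```bash
python3 - <<'E'
from fit import *
c=camera("wrist");save(c,"w2")
for n,x in {"dish":(.416,-.362)}.items(): print(n,locate(c,n,x,True),proj(c,(*x,0),True))
E
python3 go.py 0.416 -0.362 0.018 -4;
```

```text
dish (array([ 0.4168, -0.363 ]), np.float64(0.96), 0.94, np.float64(6.3), 9210) [326.28585035 217.90230661]
t 4.65 pos [ 0.4129 -0.3695  0.0526] rot [179.5  -0.5  -5.6] open 0.0854 F [-0.4 -0.6  1.1] q [-42.   5. -10.  73.  -0.  54.]
shift cm [ 0.21 -0.81  3.46] turn [ 0.52 -0.52 -1.57]
```

View pics/w2.png

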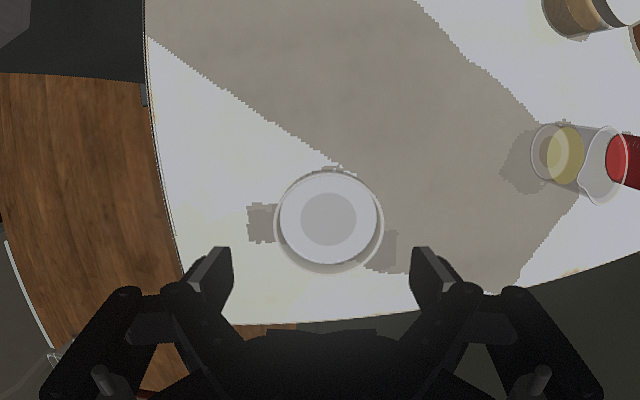

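Call:
play_rows([
  [0,[0.3,-0.7,0.5],[0.5,-0.5,-1.5]],
  [0,[0,0,1.5],[0,0,0]],
  [0,[0,0,0],[0,0,0]],
  [0,[0,0,0],[0,0,0]],
])

```text
time: 5.05
ee_pos: [0.4193, -0.3652, 0.0374]
tcp_rot: [179.7, -0.4, -4.0]
wrist_force: [-0.5, -0.5, 0.7]
opening: 0.0858
```

```bash
python3 go.py 0.4168 -0.363 0.018 -4;
```

```text
t 5.05 pos [ 0.4193 -0.3652  0.0374] rot [179.7  -0.4  -4. ] open 0.0858 F [-0.5 -0.5  0.7] q [-41.   6. -11.  72.   0.  53.]
shift cm [-0.27 -0.21  1.94] turn [ 0.29 -0.4   0.02]
```

Call:
play_rows([
  [0,[-0.2,-0.2,1.0],[0.3,-0.4,0]],
  [0,[0,0,0.7],[0,0,0]],
  [0,[0,0,0],[0,0,0]],
])

```text
time: 5.35
ee_pos: [0.4177, -0.363, 0.0197]
tcp_rot: [-180.0, -0.0, -4.0]
wrist_force: [0.4, -0.2, -0.3]
opening: 0.0854
```

```bash
python3 go.py 0.4168 -0.363 0.018 -4;
```

```text
t 5.35 pos [ 0.4177 -0.363   0.0197] rot [-180.   -0.   -4.] open 0.0854 F [ 0.4 -0.2 -0.3] q [-41.   7. -12.  71.   0.  53.]
shift cm [-0.09  0.    0.17] turn [-0.   -0.01  0.03]
```

Call:
play_rows([
  [0.6,[0,0,0.2],[0,0,0]],
  [1,[0,0,0],[0,0,0]],
  [1,[0,0,0],[0,0,0]],
  [1,[0,0,0],[0,0,0]],
  [1,[0,0,0],[0,0,0]],
  [1,[0,0,0],[0,0,0]],
], newtons=30)

```text
time: 5.95
ee_pos: [0.4177, -0.3631, 0.0178]
tcp_rot: [180.0, -0.0, -4.0]
wrist_force: [0.7, 0.6, -0.6]
opening: 0.0597
```

```bash
python3 - <<'E'
from fit import *
c=camera("wrist");save(c,"w3")
E
python3 go.py 0.4168 -0.363 0.018 -4;
```

```text
t 6.0 pos [ 0.4177 -0.3631  0.0178] rot [180.  -0.  -4.] open 0.0599 F [-0.   0.5 -0.4] q [-41.   7. -12.  70.   0.  53.]
shift cm [-0.09 -0.01 -0.02] turn [ 0.   -0.02  0.03]
```

View pics/w3.png

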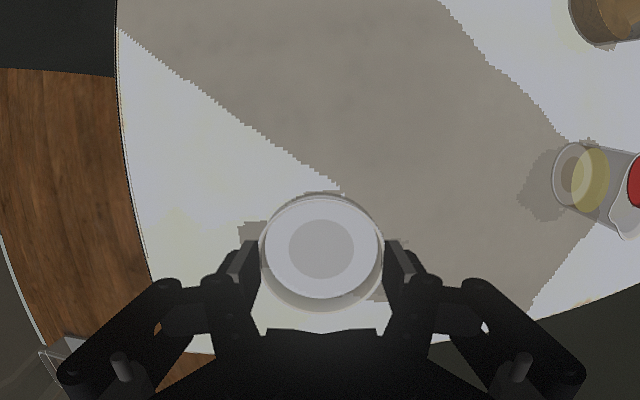

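```bash
python3 - <<'E'
from fit import *
for cam in ["wrist","top","scene"]:
    c=camera(cam)
    print(cam,locate(c,"dish",(.416,-.362),cam=="wrist"))
    if cam=="wrist": print(proj(c,(.4177,-.3631,0.018),True),proj(c,(.4177,-.3631,0.018+.008),True))
E
python3 go.py 0.4168 -0.363 0.018 -4;
```

```text
wrist (array([ 0.4187, -0.3635]), np.float64(0.96), 0.83, np.float64(11.3), 12401)
[318.84796144 263.72078503] [318.75470571 271.71475613]
top (array([ 0.421 , -0.3394]), np.float64(0.22), 0.43, np.float64(5.1), 68)
scene (array([ 0.4171, -0.3598]), np.float64(0.89), 0.72, np.float64(3.2), 224)
t 6.3 pos [ 0.4177 -0.3632  0.0178] rot [180.  -0.  -4.] open 0.0595 F [-0.1 -0.4  0. ] q [-41.   7. -12.  70.   0.  53.]
shift cm [-0.09 -0.01 -0.02] turn [ 0.01 -0.02  0.03]
```

Call:
play_rows([
  [1,[0,0,-1],[0,0,0]],
  [1,[0,0,-2],[0,0,0]],
  [1,[0,0,-3],[0,0,0]],
  [1,[0,0,-3],[0,0,0]],
  [1,[0,0,-4],[0,0,0]],
  [1,[0,0,-4],[0,0,0]],
  [1,[0,0,-4],[0,0,0]],
  [1,[0,0,-2],[0,0,0]],
  [1,[0,0,0],[0,0,0]],
])

```text
time: 7.2
ee_pos: [0.4161, -0.3617, 0.2615]
tcp_rot: [180.0, -0.1, -4.0]
wrist_force: [-1.2, 0.1, -0.4]
opening: 0.0598
```

```bash
python3 go.py 0.4185 0.0375 0.24 -4;
```

```text
t 7.2 pos [ 0.4161 -0.3617  0.2615] rot [ 1.8e+02 -1.0e-01 -4.0e+00] open 0.0598 F [-1.2  0.1 -0.4] q [-41.   6.  13.  97.   0.  53.]
shift cm [ -2.53 -39.85   2.13] turn [ 0.03 -0.05  0.03]
```

Call:
play_rows([
  [1,[-0.2,-2,0],[0,0,0]],
  [1,[-0.2,-3.5,0],[0,0,0]],
  [1,[-0.25,-4,0],[0,0,0]],
  [1,[-0.25,-4,0],[0,0,0]],
  [1,[-0.25,-4,0],[0,0,0]],
  [1,[-0.25,-4,0],[0,0,0]],
  [1,[-0.25,-4,0],[0,0,0]],
  [1,[-0.25,-4,0],[0,0,0]],
  [1,[-0.2,-4,0],[0,0,0]],
  [1,[-0.2,-3,0],[0,0,0]],
  [1,[-0.1,-1.5,0],[0,0,0]],
  [1,[0,0,0],[0,0,0]],
])

```text
time: 8.4
ee_pos: [0.4143, 0.0329, 0.2506]
tcp_rot: [-179.9, 0.5, -4.1]
wrist_force: [1.1, 0.0, -0.4]
opening: 0.0597
```

```bash
python3 - <<'E'
from fit import *
c=camera("wrist");save(c,"w4")
for n,x in {"flask":(.407,-.141),"bowl":(.431,.217)}.items(): print(n,locate(c,n,x,True),proj(c,(*x,0),True))
for r in spotter.trace(c,"notebook"):
    m=r["pixels"].astype(np.uint8)
    w=np.array([onz(c,p,0.011,True)[:2] for p in np.argwhere(m)[:,::-1]],dtype=np.float32)
    print(r["confidence"],cv2.minAreaRect(w*1000),w.mean(0))
E
python3 go.py 0.4185 0.0375 0.22 -4;
```

```text
flask (array([ 0.4079, -0.2038]), np.float64(0.2), 0.69, np.float64(22.3), 680) [325.21639263 292.68119082]
bowl (array([0.4346, 0.2178]), np.float64(0.99), 0.56, np.float64(7.0), 5771) [324.57454773  25.81665132]
0.97 ((668.602783203125, 20.482200622558594), (150.92144775390625, 111.98567199707031), 86.44329833984375) [0.66563153 0.02221643]
t 8.6 pos [0.4147 0.0306 0.2512] rot [-179.9    0.5   -4.3] open 0.0597 F [ 0.1  0.4 -0.4] q [  4. -13.  -6.  97.   0.  98.]
shift cm [ 0.35 -0.71  3.11] turn [-0.06  0.45 -0.33]
```

View pics/w4.png

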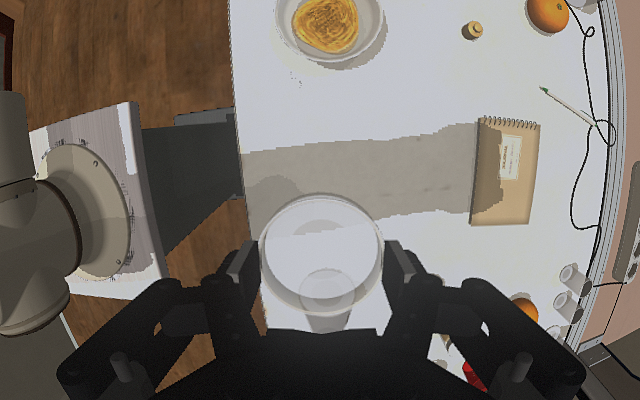

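Call:
play_rows([
  [1,[0.4,-0.8,1],[0,0.4,-0.3]],
  [1,[0,0,3],[0,0,0]],
  [1,[0,0,4],[0,0,0]],
  [1,[0,0,4],[0,0,0]],
  [1,[0,0,4],[0,0,0]],
  [1,[0,0,2],[0,0,0]],
  [1,[0,0,0],[0,0,0]],
  [1,[0,0,0],[0,0,0]],
])

```text
time: 9.4
ee_pos: [0.4204, 0.0354, 0.0605]
tcp_rot: [-179.9, -0.1, -4.5]
wrist_force: [0.4, -0.4, -0.2]
opening: 0.0595
```

```bash
python3 go.py 0.4195 0.038 0.019 -4;
```

```text
t 9.4 pos [0.4204 0.0354 0.0605] rot [-1.799e+02 -1.000e-01 -4.500e+00] open 0.0595 F [ 0.4 -0.4 -0.2] q [  5. -13. -27.  76.   0.  99.]
shift cm [-0.12 -0.25  4.15] turn [-0.07 -0.12 -0.55]
```

Call:
play_rows([
  [1,[-0.1,-0.25,1.5],[0,-0.1,-0.5]],
  [1,[0,0,1.4],[0,0,0]],
  [1,[0,0,0.6],[0,0,0]],
  [1,[0,0,0],[0,0,0]],
])

```text
time: 9.8
ee_pos: [0.4217, 0.0382, 0.0254]
tcp_rot: [-179.9, -0.3, -4.0]
wrist_force: [-0.8, 0.3, -0.6]
opening: 0.0595
```

```bash
python3 go.py 0.4195 0.038 0.019 -4;
```

```text
t 9.8 pos [0.4217 0.0382 0.0254] rot [-179.9   -0.3   -4. ] open 0.0595 F [-0.8  0.3 -0.6] q [  5. -11. -30.  71.   0.  99.]
shift cm [-0.22  0.04  0.64] turn [-0.11 -0.28 -0.04]
```

Call:
play_rows([
  [1,[-0.2,0,0.4],[0,-0.3,0]],
  [1,[0,0,0.2],[0,0,0]],
  [1,[0,0,0.1],[0,0,0]],
  [1,[0,0,0],[0,0,0]],
])

```text
time: 10.2
ee_pos: [0.4202, 0.0385, 0.0187]
tcp_rot: [-179.9, -0.0, -4.0]
wrist_force: [0.7, -0.2, 0.1]
opening: 0.0599
```

```bash
python3 go.py 0.4195 0.038 0.018 -4;
```

```text
t 10.2 pos [0.4202 0.0385 0.0187] rot [-179.9   -0.    -4. ] open 0.0599 F [ 0.7 -0.2  0.1] q [  5. -11. -30.  71.   0.  99.]
shift cm [-0.07  0.05  0.07] turn [-0.13 -0.04 -0.04]
```

Lower the last 1 mm and release.

Call:
play_rows([
  [1,[0,0,0.1],[0,0,0]],
  [1,[0,0,0],[0,0,0]],
  [0,[0,0,0],[0,0,0]],
  [0,[0,0,0],[0,0,0]],
  [0,[0,0,0],[0,0,0]],
  [0,[0,0,0],[0,0,0]],
  [0,[0,0,-1],[0,0,0]],
  [0,[0,0,-3],[0,0,0]],
  [0,[0,0,-4],[0,0,0]],
  [0,[0,0,-4],[0,0,0]],
  [0,[0,0,-3],[0,0,0]],
  [0,[0,0,0],[0,0,0]],
])

```text
time: 11.4
ee_pos: [0.4191, 0.038, 0.1769]
tcp_rot: [-179.9, -0.1, -4.0]
wrist_force: [-0.0, -0.1, -0.5]
opening: 0.0853
```

```bash
python3 - <<'E'
from fit import *
c=camera("wrist");save(c,"w5")
for n,x in {"dish":(.42,.038),"bowl":(.431,.217),"large_weight":(.618,.213)}.items(): print(n,locate(c,n,x,True),proj(c,(*x,0),True))
for r in spotter.trace(c,"notebook"):
    m=r["pixels"].astype(np.uint8)
    w=np.array([onz(c,p,0.011,True)[:2] for p in np.argwhere(m)[:,::-1]],dtype=np.float32)
    print(r["confidence"],cv2.minAreaRect(w*1000),w.mean(0))
E
python3 go.py 0.578 -0.33 0.2 -4;
```

```text
dish (array([0.4216, 0.0387]), np.float64(0.98), 0.64, np.float64(3.4), 3314) [320.51146527 184.64900505]
bowl (array([0.4344, 0.2183]), np.float64(0.98), 0.81, np.float64(19.1), 5678) [318.94020235  10.37026684]
large_weight (array([0.6205, 0.2121]), np.float64(0.89), 0.79, np.float64(3.7), 426) [488.56662953  20.7696212 ]
0.63 ((668.2720947265625, 20.591442108154297), (150.0673828125, 111.1926040649414), 86.34782409667969) [0.6640634 0.0226105]
t 11.65 pos [0.417  0.0379 0.1708] rot [-179.9    0.4   -4. ] open 0.0857 F [ 0.1 -0.9 -0.3] q [  5. -14. -15.  89.   0.  99.]
shift cm [18.63 35.56 -3.08] turn [-0.06  0.39 -0.04]
```

View pics/w5.png

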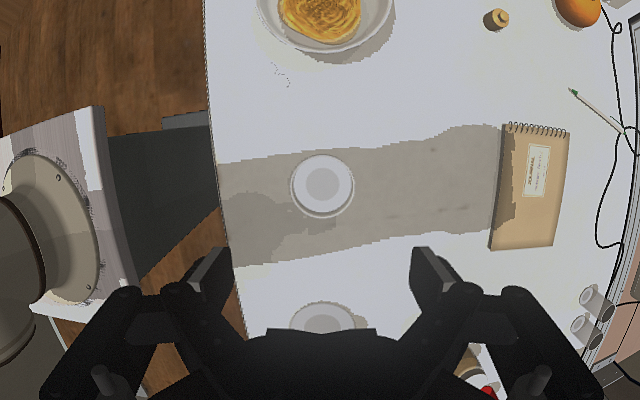

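```bash
python3 go.py 0.429 0.36 0.18 -4
```

```text
t 11.65 pos [0.417  0.0379 0.1708] rot [-179.9    0.4   -4. ] open 0.0857 F [ 0.1 -0.9 -0.3] q [  5. -14. -15.  89.   0.  99.]
shift cm [ -1.08 -32.22  -0.88] turn [-0.06  0.39 -0.04]
```

Call:
play_rows([
  [0,[-0.1,-3,-1],[0,0.4,0]],
  [0,[-0.1,-4,-0.5],[0,0,0]],
  [0,[-0.1,-4,0],[0,0,0]],
  [0,[-0.1,-4,0],[0,0,0]],
  [0,[-0.1,-4,0],[0,0,0]],
  [0,[-0.1,-4,0],[0,0,0]],
  [0,[-0.1,-4,0],[0,0,0]],
  [0,[-0.1,-3,0],[0,0,0]],
  [0,[-0.1,-1,0],[0,0,0]],
  [0,[0,0,0],[0,0,0]],
])

```text
time: 12.65
ee_pos: [0.4255, 0.3569, 0.1717]
tcp_rot: [179.4, 0.9, -4.2]
wrist_force: [-0.3, -0.5, -0.9]
opening: 0.0853
```

```bash
python3 - <<'E'
from fit import *
c=camera("wrist");save(c,"w6")
for n,x in {"small_weight":(.43,.372)}.items(): print(n,locate(c,n,x,True),proj(c,(*x,0),True))
E
python3 go.py 0.429 0.372 0.1 -4;
```

```text
small_weight (array([0.4322, 0.3722]), np.float64(0.92), 0.64, np.float64(3.4), 275) [326.09187645 168.38671317]
t 12.75 pos [0.4258 0.3555 0.1723] rot [179.4   0.9  -4.3] open 0.0853 F [-0.   0.1  0. ] q [ 40.   6.   3.  88.   0. 134.]
shift cm [ 0.31 -1.75  7.21] turn [ 0.61  0.91 -0.32]
```

View pics/w6.png

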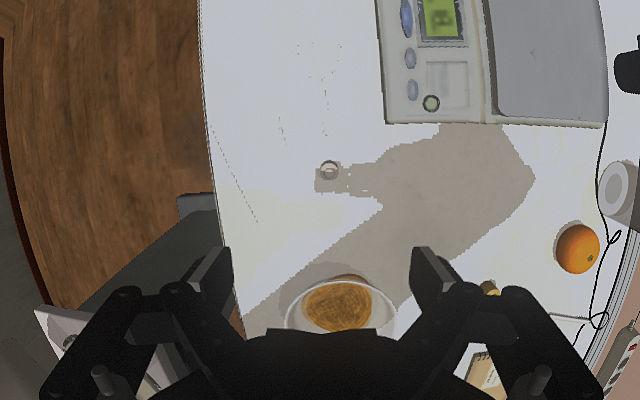

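```bash
python3 - <<'E'
from fit import *
c=camera("wrist")
for z in (0,.05): print(onz(c,(385,122),z,True),onz(c,(480,122),z,True))
E
python3 go.py 0.432 0.372 0.1 -4;
```

```text
[0.49137663 0.41310579 0.        ] [0.59600916 0.41157136 0.        ]
[0.48188872 0.41476019 0.05      ] [0.56926393 0.41347884 0.05      ]
t 12.8 pos [0.426  0.3552 0.1728] rot [179.4   0.9  -4.4] open 0.0855 F [ 0.5 -0.7 -0. ] q [ 40.   6.   3.  88.   0. 134.]
shift cm [ 0.58 -1.8   7.26] turn [ 0.57  0.87 -0.37]
```

Call:
play_rows([
  [0.45,[0.6,-1.8,1],[0.6,0.9,-0.4]],
  [0.45,[0,0,3],[0,0,0]],
  [0.45,[0,0,3],[0,0,0]],
  [0.45,[0,0,3],[0,0,0]],
  [0.45,[0,0,1.5],[0,0,0]],
  [0.45,[0,0,0],[0,0,0]],
  [0.45,[0,0,0],[0,0,0]],
])

```text
time: 13.5
ee_pos: [0.4368, 0.3644, 0.0582]
tcp_rot: [-179.8, -0.4, -4.6]
wrist_force: [0.7, -0.1, 0.6]
opening: 0.0474
```

```bash
python3 - <<'E'
from fit import *
c=camera("wrist");save(c,"w7")
for n,x in {"small_weight":(.432,.372)}.items(): print(n,locate(c,n,x,True),proj(c,(*x,0),True))
E
python3 go.py 0.432 0.372 0.015 -4;
```

```text
small_weight (array([0.4324, 0.3716]), np.float64(0.94), 0.79, np.float64(5.2), 842) [310.3567924  212.75240295]
t 13.6 pos [0.4371 0.365  0.0587] rot [-179.7   -0.4   -4.6] open 0.0469 F [ 0.3  0.3 -0. ] q [ 40.   8.  -7.  75.  -0. 134.]
shift cm [-0.59 -0.64  4.37] turn [-0.27 -0.4  -0.56]
```

View pics/w7.png

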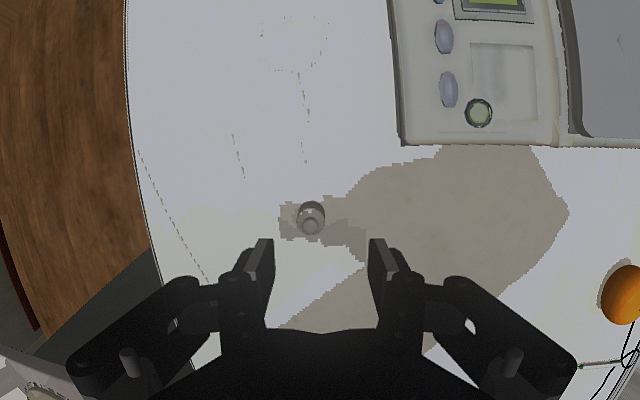

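Call:
play_rows([
  [0.45,[-0.5,-0.6,0.2],[-0.3,-0.4,-0.5]],
  [0.45,[0,0,1],[0,0,0]],
  [0.45,[0,0,1],[0,0,0]],
  [0.45,[0,0,0],[0,0,0]],
])

```text
time: 14.0
ee_pos: [0.4334, 0.373, 0.0378]
tcp_rot: [-179.9, -0.1, -4.0]
wrist_force: [-0.4, -0.4, -0.9]
opening: 0.0471
```

```bash
python3 go.py 0.4323 0.3718 0.015 -4;
```

```text
t 14.0 pos [0.4334 0.373  0.0378] rot [-1.799e+02 -1.000e-01 -4.000e+00] open 0.0471 F [-0.4 -0.4 -0.9] q [ 41.   9.  -8.  73.  -0. 135.]
shift cm [-0.11  0.13  2.28] turn [-0.13 -0.15 -0.01]
```

Call:
play_rows([
  [0.45,[-0.1,0.1,1],[0,0,0]],
  [0.45,[0,0,0.7],[0,0,0]],
  [0.45,[0,0,0.4],[0,0,0]],
  [0.45,[0,0,0],[0,0,0]],
  [0.45,[0,0,0],[0,0,0]],
])

```text
time: 14.5
ee_pos: [0.4318, 0.3716, 0.0139]
tcp_rot: [-179.9, -0.1, -4.0]
wrist_force: [0.6, 0.4, 0.3]
opening: 0.0471
```

```bash
python3 go.py 0.4323 0.3718 0.015 -4;
```

```text
t 14.5 pos [0.4318 0.3716 0.0139] rot [-1.799e+02 -1.000e-01 -4.000e+00] open 0.0471 F [0.6 0.4 0.3] q [ 41.   9. -10.  70.  -0. 135.]
shift cm [ 0.05 -0.02 -0.11] turn [-0.06 -0.08  0.  ]
```

Raise 1 mm, close.

Call:
play_rows([
  [0.45,[0,0,-0.1],[0,0,0]],
  [1,[0,0,0],[0,0,0]],
  [1,[0,0,0],[0,0,0]],
  [1,[0,0,0],[0,0,0]],
  [1,[0,0,0],[0,0,0]],
  [1,[0,0,0],[0,0,0]],
  [1,[0,0,0],[0,0,0]],
], newtons=30)

```text
time: 15.2
ee_pos: [0.4323, 0.372, 0.0162]
tcp_rot: [-179.9, -0.2, -4.0]
wrist_force: [-0.6, 0.1, -1.5]
opening: 0.015
```

```bash
python3 - <<'E'
from fit import *
c=camera("wrist");save(c,"w8")
for n,x in {"small_weight":(.432,.372)}.items(): print(n,locate(c,n,x,True),proj(c,(*x,0),True))
E
python3 go.py 0.432 0.372 0.015 -4;
```

```text
small_weight (array([0.4332, 0.3718]), np.float64(0.87), 0.59, np.float64(9.9), 1207) [318.28057231 249.75846462]
t 15.3 pos [0.4323 0.372  0.0161] rot [-1.799e+02 -1.000e-01 -4.000e+00] open 0.0154 F [ 0.1 -0.6 -1.3] q [ 41.   9. -10.  70.  -0. 135.]
shift cm [-0.03  0.    0.11] turn [-0.13 -0.15 -0.01]
```

View pics/w8.png

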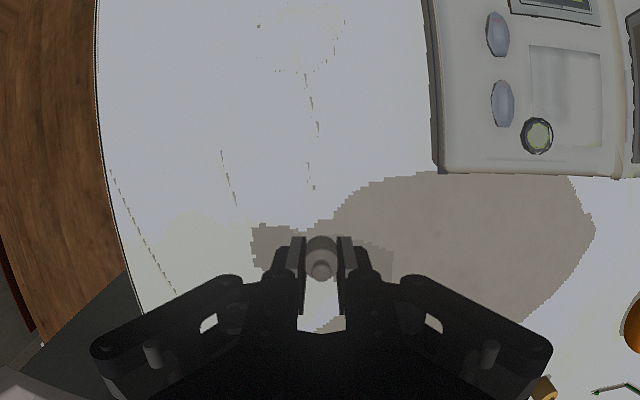

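Call:
play_rows([
  [1,[0,0,-1],[0,0,0]],
  [1,[0,0,-3],[0,0,0]],
  [1,[0,0,-4],[0,0,0]],
  [1,[0,0,-4],[0,0,0]],
  [1,[0,0,-2],[0,0,0]],
  [1,[0,0,0],[0,0,0]],
  [1,[0,0,0],[0,0,0]],
])

```text
time: 16.0
ee_pos: [0.4311, 0.371, 0.1638]
tcp_rot: [-179.9, -0.1, -4.0]
wrist_force: [0.2, 0.2, -0.0]
opening: 0.0149
```

```bash
python3 go.py 0.426 0.128 0.15 -4;
```

```text
t 16.0 pos [0.4311 0.371  0.1638] rot [-1.799e+02 -1.000e-01 -4.000e+00] open 0.0149 F [ 0.2  0.2 -0. ] q [ 41.   6.   3.  86.  -0. 135.]
shift cm [ 1.18 24.28  1.34] turn [-0.11 -0.13 -0.  ]
```

Call:
play_rows([
  [1,[0.1,2.5,0],[0,0,0]],
  [1,[0.2,4,0],[0,0,0]],
  [1,[0.2,4,0],[0,0,0]],
  [1,[0.2,4,0],[0,0,0]],
  [1,[0.2,4,0],[0,0,0]],
  [1,[0.2,3.5,0],[0,0,0]],
  [1,[0.1,1.5,0],[0,0,0]],
  [1,[0,0,0],[0,0,0]],
  [1,[0,0,0],[0,0,0]],
])

```text
time: 16.9
ee_pos: [0.4214, 0.1263, 0.1503]
tcp_rot: [179.7, 0.7, -3.9]
wrist_force: [-0.6, -0.1, -0.9]
opening: 0.0152
```

```bash
python3 go.py 0.426 0.128 0.0165 -4;
```

```text
t 16.9 pos [0.4214 0.1263 0.1503] rot [179.7   0.7  -3.9] open 0.0152 F [-0.6 -0.1 -0.9] q [ 17. -10. -15.  86.  -0. 111.]
shift cm [ 0.61 -0.28 13.37] turn [0.34 0.69 0.08]
```

Call:
play_rows([
  [1,[0.6,-0.2,1],[0.3,0.7,0]],
  [1,[0,0,3],[0,0,0]],
  [1,[0,0,3],[0,0,0]],
  [1,[0,0,1.5],[0,0,0]],
  [1,[0,0,0],[0,0,0]],
  [1,[0,0,0],[0,0,0]],
])

```text
time: 17.5
ee_pos: [0.4264, 0.1327, 0.0594]
tcp_rot: [180.0, 0.2, -3.6]
wrist_force: [-0.2, 0.2, -0.7]
opening: 0.0154
```

```bash
python3 go.py 0.426 0.128 0.0165 -4;
```

```text
t 17.5 pos [0.4264 0.1327 0.0594] rot [180.    0.2  -3.6] open 0.0154 F [-0.2  0.2 -0.7] q [ 17.  -9. -23.  75.   0. 111.]
shift cm [0.   0.47 4.29] turn [0.04 0.17 0.41]
```

Call:
play_rows([
  [1,[0,0.4,1.0],[0,0.2,0.4]],
  [1,[0,0,1.2],[0,0,0]],
  [1,[0,0,0.8],[0,0,0]],
  [1,[0,0,0],[0,0,0]],
  [1,[0,0,0],[0,0,0]],
])

```text
time: 18.0
ee_pos: [0.4272, 0.1294, 0.0287]
tcp_rot: [-180.0, -0.2, -4.0]
wrist_force: [0.3, -1.4, 0.7]
opening: 0.015
```

```bash
python3 go.py 0.426 0.128 0.0165 -4;
```

```text
t 18.0 pos [0.4272 0.1294 0.0287] rot [-180.    -0.2   -4. ] open 0.015 F [ 0.3 -1.4  0.7] q [ 17.  -8. -26.  71.  -0. 111.]
shift cm [-0.11  0.15  1.22] turn [-0.01 -0.18  0.03]
```

Call:
play_rows([
  [1,[-0.1,0.1,0.6],[0,-0.2,0]],
  [1,[0,0,0.3],[0,0,0]],
  [1,[0,0,0.1],[0,0,0]],
  [1,[0,0,0],[0,0,0]],
  [1,[0,0,0],[0,0,0]],
])

```text
time: 18.5
ee_pos: [0.4266, 0.1285, 0.0187]
tcp_rot: [-180.0, -0.0, -4.0]
wrist_force: [0.3, -0.3, 0.1]
opening: 0.0152
```

```bash
python3 go.py 0.426 0.128 0.0165 -4;
```

```text
t 18.5 pos [0.4266 0.1285 0.0187] rot [-180.   -0.   -4.] open 0.0152 F [ 0.3 -0.3  0.1] q [ 17.  -8. -27.  70.   0. 111.]
shift cm [-0.05  0.05  0.22] turn [-0.04 -0.03  0.02]
```

Call:
play_rows([
  [1,[0,0,0.15],[0,0,0]],
  [1,[0,0,0.1],[0,0,0]],
  [1,[0,0,0],[0,0,0]],
  [0.4,[0,0,0],[0,0,0]],
  [0.4,[0,0,0],[0,0,0]],
  [0.4,[0,0,0],[0,0,0]],
  [0.4,[0,0,0],[0,0,0]],
  [0.4,[0,0,-1],[0,0,0]],
  [0.4,[0,0,-3],[0,0,0]],
  [0,[0,0,-4],[0,0,0]],
  [0,[0,0,-4],[0,0,0]],
  [0,[0,0,0],[0,0,0]],
])

```text
time: 19.7
ee_pos: [0.4257, 0.1282, 0.1427]
tcp_rot: [-180.0, -0.0, -4.0]
wrist_force: [1.0, 0.0, -0.4]
opening: 0.0856
```

```bash
python3 - <<'E'
from fit import *
c=camera("wrist");save(c,"w9")
for n,x in {"small_weight":(.426,.128),"dish":(.42,.038),"bowl":(.432,.217)}.items(): print(n,locate(c,n,x,True),proj(c,(*x,0),True))
E
python3 go.py 0.6 -0.224 0.2 -4;
```

```text
small_weight (array([0.4277, 0.1286]), np.float64(0.94), 0.79, np.float64(4.5), 358) [320.14377524 192.40732574]
dish (array([0.4215, 0.0378]), np.float64(0.94), 0.55, np.float64(7.4), 3095) [320.43973878 279.42971302]
bowl (array([0.4345, 0.2178]), np.float64(0.99), 0.77, np.float64(4.7), 20369) [319.93223114  93.20499493]
t 19.9 pos [0.4233 0.1274 0.1361] rot [179.9   0.5  -4. ] open 0.0855 F [ 0.7 -0.3  0.1] q [ 17. -10. -16.  84.   0. 111.]
shift cm [20.02 33.85 -6.46] turn [0.15 0.47 0.02]
```

View pics/w9.png

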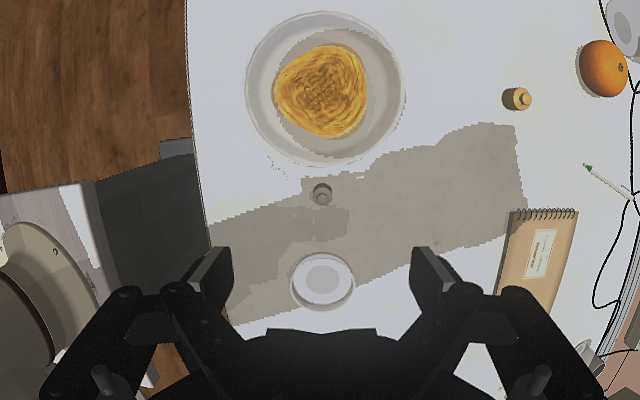

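Call:
play_rows([
  [0,[0,0,-3],[0,0.4,0]],
  [0,[0.5,1,-3],[0,0,0]],
  [0,[2,3.4,0],[0,0,0]],
  [0,[2.2,3.7,0],[0,0,0]],
  [0,[2.2,3.7,0],[0,0,0]],
  [0,[2.2,3.7,0],[0,0,0]],
  [0,[2.2,3.7,0],[0,0,0]],
  [0,[2.2,3.7,0],[0,0,0]],
  [0,[2.2,3.7,0],[0,0,0]],
  [0,[1.8,3,0],[0,0,0]],
  [0,[1,1.5,0],[0,0,0]],
  [0,[0,0,0],[0,0,0]],
])

```text
time: 21.1
ee_pos: [0.5863, -0.2083, 0.1779]
tcp_rot: [179.9, 1.6, -3.8]
wrist_force: [-0.6, 0.5, 0.0]
opening: 0.0855
```

```bash
python3 - <<'E'
from fit import *
c=camera("wrist");save(c,"w10")
for n,x in {"jar":(.6,-.224),"beaker":(.578,-.33),"flask":(.407,-.141)}.items(): print(n,locate(c,n,x,True),proj(c,(*x,0),True))
E
python3 go.py 0.6 -0.224 0.2 -4;
```

```text
jar (array([ 0.6017, -0.2249]), np.float64(0.97), 0.95, np.float64(7.5), 2359) [338.95517106 197.74722031]
beaker (array([ 0.5776, -0.3307]), np.float64(0.9), 0.78, np.float64(8.5), 2281) [324.04652748 287.47225849]
flask (array([ 0.4065, -0.1413]), np.float64(0.91), 0.85, np.float64(18.4), 6995) [159.16633237 135.5574434 ]
t 21.3 pos [ 0.5858 -0.2056  0.1801] rot [179.9   1.5  -3.6] open 0.0853 F [ 0.9 -0.1  0.9] q [-19.  15.  15.  91.  -1.  75.]
shift cm [ 1.48  1.76 -2.03] turn [0.13 1.48 0.39]
```

View pics/w10.png

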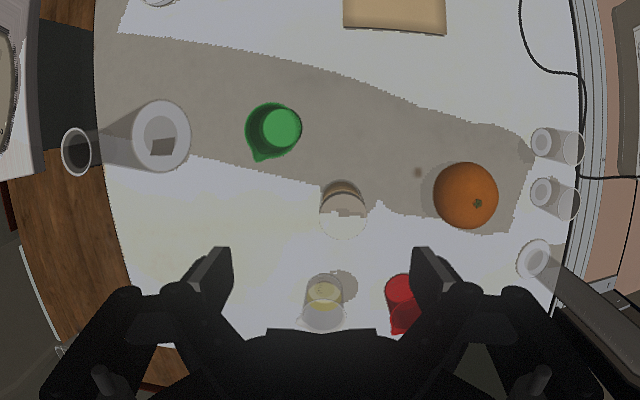

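Call:
play_rows([
  [0.2,[1.6,1.9,0.5],[0,1.5,0.4]],
  [0.2,[0,0,2],[0,0,0]],
  [0.2,[0,0,2],[0,0,0]],
  [0.2,[0,0,1.5],[0,0,0]],
  [0.2,[0,0,0],[0,0,0]],
  [0.2,[0,0,0],[0,0,0]],
])

```text
time: 21.9
ee_pos: [0.6029, -0.2242, 0.1203]
tcp_rot: [179.8, -0.6, -3.7]
wrist_force: [-0.5, -0.5, 0.6]
opening: 0.0684
```

```bash
python3 go.py 0.6015 -0.2245 0.03 -4;
```

```text
t 21.9 pos [ 0.6029 -0.2242  0.1203] rot [179.8  -0.6  -3.7] open 0.0684 F [-0.5 -0.5  0.6] q [-20.  17.  10.  83.  -0.  73.]
shift cm [-0.23  0.    9.03] turn [ 0.21 -0.55  0.27]
```

Call:
play_rows([
  [0.2,[-0.2,0,1],[0.2,-0.5,0.3]],
  [0.2,[0,0,2],[0,0,0]],
  [0.2,[0,0,2],[0,0,0]],
  [0.2,[0,0,1.5],[0,0,0]],
  [0.2,[0,0,0],[0,0,0]],
  [0.2,[0,0,0],[0,0,0]],
])

```text
time: 22.5
ee_pos: [0.603, -0.2245, 0.0565]
tcp_rot: [179.9, -0.4, -4.1]
wrist_force: [-0.1, -0.1, -0.1]
opening: 0.0683
```

```bash
python3 - <<'E'
from fit import *
c=camera("wrist");save(c,"w11")
for n,x in {"jar":(.6,-.224)}.items(): print(n,locate(c,n,x,True),proj(c,(*x,0),True))
E
python3 go.py 0.6015 -0.2245 0.03 -4;
```

```text
jar (array([ 0.6014, -0.2245]), np.float64(0.97), 0.9, np.float64(17.6), 7647) [314.03720816 223.27699946]
t 22.6 pos [ 0.6032 -0.2246  0.0568] rot [179.9  -0.4  -4.1] open 0.0684 F [ 0.1  0.  -0.4] q [-20.  18.   4.  76.   0.  74.]
shift cm [-0.18 -0.    2.68] turn [ 0.09 -0.38 -0.05]
```

View pics/w11.png

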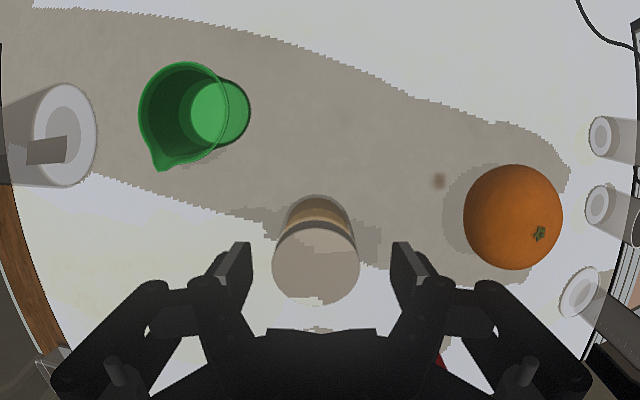

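Jar cap centred between the pads at about (316,268). Lower and grip.

Call:
play_rows([
  [0.2,[-0.2,0,1],[0,-0.4,0]],
  [0.2,[0,0,1],[0,0,0]],
  [0.2,[0,0,0.4],[0,0,0]],
  [0.2,[0,0,0],[0,0,0]],
  [1,[0,0,0],[0,0,0]],
  [1,[0,0,0],[0,0,0]],
  [1,[0,0,0],[0,0,0]],
  [1,[0,0,0],[0,0,0]],
  [1,[0,0,0],[0,0,0]],
], newtons=35)

```text
time: 23.5
ee_pos: [0.6022, -0.2249, 0.0331]
tcp_rot: [179.9, -0.1, -4.1]
wrist_force: [0.7, -0.1, -0.7]
opening: 0.0413
```

```bash
python3 go.py 0.6015 -0.2245 0.03 -4;
```

```text
t 23.5 pos [ 0.6022 -0.2249  0.0331] rot [ 1.799e+02 -1.000e-01 -4.100e+00] open 0.0413 F [ 0.7 -0.1 -0.7] q [-20.  18.   3.  74.  -0.  74.]
shift cm [-0.07 -0.03  0.31] turn [ 0.14 -0.12 -0.05]
```

Call:
play_rows([
  [1,[0,0,-1],[0,0,0]],
  [1,[0,0,-3],[0,0,0]],
  [1,[0,0,-4],[0,0,0]],
  [1,[0,0,-3],[0,0,0]],
  [1,[0,0,-1],[0,0,0]],
  [1,[0,0,0],[0,0,0]],
  [1,[0,0,0],[0,0,0]],
])

```text
time: 24.2
ee_pos: [0.6011, -0.2242, 0.1582]
tcp_rot: [179.9, -0.0, -4.1]
wrist_force: [-0.5, 0.8, -1.4]
opening: 0.0409
```

```bash
python3 go.py 0.5442 0.029 0.16 -4;
```

```text
t 24.2 pos [ 0.6011 -0.2242  0.1582] rot [179.9  -0.   -4.1] open 0.0409 F [-0.5  0.8 -1.4] q [-20.  17.  14.  88.  -0.  74.]
shift cm [ -7.46 -24.86  -0.24] turn [ 0.12 -0.04 -0.05]
```

Call:
play_rows([
  [1,[-0.7,-2,0],[0,0,0]],
  [1,[-1.1,-3.7,0],[0,0,0]],
  [1,[-1.2,-4,0],[0,0,0]],
  [1,[-1.2,-4,0],[0,0,0]],
  [1,[-1.2,-4,0],[0,0,0]],
  [1,[-1.2,-4,0],[0,0,0]],
  [1,[-0.7,-2.5,0],[0,0,0]],
  [1,[0,0,0],[0,0,0]],
  [1,[0,0,0],[0,0,0]],
])

```text
time: 25.1
ee_pos: [0.537, 0.0305, 0.1397]
tcp_rot: [179.9, 1.3, -4.2]
wrist_force: [0.4, 0.3, 0.1]
opening: 0.0409
```

```bash
python3 go.py 0.5442 0.029 0.034 -4;
```

```text
t 25.1 pos [0.537  0.0305 0.1397] rot [179.9   1.3  -4.2] open 0.0409 F [0.4 0.3 0.1] q [ 3.  4. -3. 85.  0. 97.]
shift cm [ 0.96  0.08 10.55] turn [ 0.09  1.25 -0.17]
```

Call:
play_rows([
  [1,[0.8,0,1],[0,1.2,0]],
  [1,[0,0,2.5],[0,0,0]],
  [1,[0,0,2.5],[0,0,0]],
  [1,[0,0,1.5],[0,0,0]],
  [1,[0,0,0],[0,0,0]],
  [1,[0,0,0],[0,0,0]],
])

```text
time: 25.7
ee_pos: [0.5441, 0.0239, 0.0572]
tcp_rot: [179.8, 0.3, -4.5]
wrist_force: [0.0, 0.5, -0.7]
opening: 0.0411
```

```bash
python3 go.py 0.5442 0.029 0.034 -4;
```

```text
t 25.7 pos [0.5441 0.0239 0.0572] rot [179.8   0.3  -4.5] open 0.0411 F [ 0.   0.5 -0.7] q [  3.   5. -10.  75.  -0.  97.]
shift cm [-0.01 -0.52  2.32] turn [ 0.2   0.33 -0.51]
```

Call:
play_rows([
  [1,[0,-0.5,0.8],[0.2,0.3,-0.5]],
  [1,[0,0,0.7],[0,0,0]],
  [1,[0,0,0.3],[0,0,0]],
  [1,[0,0,0],[0,0,0]],
  [1,[0,0,0],[0,0,0]],
])

```text
time: 26.2
ee_pos: [0.5458, 0.0285, 0.0398]
tcp_rot: [-180.0, -0.2, -4.0]
wrist_force: [0.1, 0.4, -0.2]
opening: 0.0415
```

```bash
python3 go.py 0.5442 0.029 0.034 -4;
```

```text
t 26.2 pos [0.5458 0.0285 0.0398] rot [-180.    -0.2   -4. ] open 0.0415 F [ 0.1  0.4 -0.2] q [  3.   5. -12.  72.   0.  97.]
shift cm [-0.16 -0.04  0.58] turn [-0.03 -0.15 -0.02]
```

Call:
play_rows([
  [1,[-0.1,0,0.4],[0,-0.1,0]],
  [1,[0,0,0.2],[0,0,0]],
  [1,[0,0,0],[0,0,0]],
  [1,[0,0,0],[0,0,0]],
])

```text
time: 26.6
ee_pos: [0.5451, 0.0287, 0.0339]
tcp_rot: [-180.0, -0.1, -4.0]
wrist_force: [0.0, 0.3, -0.4]
opening: 0.0412
```

```bash
python3 go.py 0.5442 0.029 0.0333 -4;
```

```text
t 26.6 pos [0.5451 0.0287 0.0339] rot [-1.8e+02 -1.0e-01 -4.0e+00] open 0.0412 F [ 0.   0.3 -0.4] q [  3.   6. -12.  72.   0.  97.]
shift cm [-0.09 -0.02  0.06] turn [-0.04 -0.11 -0.01]
```

Call:
play_rows([
  [1,[0,0,0.06],[0,0,0]],
  [1,[0,0,0],[0,0,0]],
  [0.2,[0,0,0],[0,0,0]],
  [0.2,[0,0,0],[0,0,0]],
  [0.2,[0,0,0],[0,0,0]],
  [0.2,[0,0,0],[0,0,0]],
  [0.2,[0,0,-1],[0,0,0]],
  [0.2,[0,0,-3],[0,0,0]],
  [0.2,[0,0,-4],[0,0,0]],
  [0.2,[0,0,-4],[0,0,0]],
  [0,[0,0,-2],[0,0,0]],
  [0,[0,0,0],[0,0,0]],
])

```text
time: 27.8
ee_pos: [0.5439, 0.0286, 0.1818]
tcp_rot: [-180.0, -0.1, -4.0]
wrist_force: [0.2, 0.1, 0.5]
opening: 0.0854
```

```bash
python3 - <<'E'
from fit import *
c=camera("wrist");save(c,"w12")
for n,x in {"jar":(.545,.029),"large_weight":(.62,.212)}.items(): print(n,locate(c,n,x,True),proj(c,(*x,0),True))
for r in spotter.trace(c,"notebook"):
    m=r["pixels"].astype(np.uint8)
    w=np.array([onz(c,p,0.011,True)[:2] for p in np.argwhere(m)[:,::-1]],dtype=np.float32)
    print(r["confidence"],cv2.minAreaRect(w*1000),w.mean(0))
E
python3 go.py 0.62 0.212 0.16 -4;
```

```text
jar (array([0.5463, 0.0291]), np.float64(0.97), 0.59, np.float64(5.8), 2194) [320.51192559 182.93107885]
large_weight (array([0.6204, 0.212 ]), np.float64(0.96), 0.69, np.float64(7.3), 331) [381.00327476   6.25270229]
0.9 ((670.3726196289062, 19.63494873046875), (150.68319702148438, 107.81343841552734), 85.59700775146484) [0.66784924 0.02347539]
t 28.0 pos [0.5423 0.0285 0.1767] rot [180.    0.3  -4. ] open 0.0859 F [ 0.2 -0.1 -0.6] q [ 3.  3.  1. 88.  0. 97.]
shift cm [  6.48 -18.85   1.63] turn [ 0.01  0.27 -0.  ]
```

View pics/w12.png

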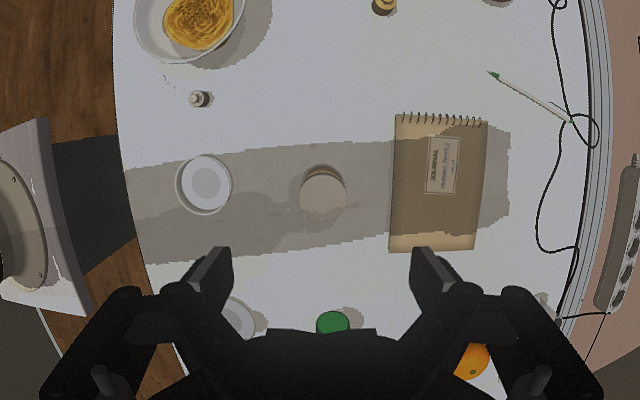

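Call:
play_rows([
  [0,[0.8,-2,0],[0,0.2,0]],
  [0,[1.3,-3.8,0],[0,0,0]],
  [0,[1.3,-3.8,0],[0,0,0]],
  [0,[1.3,-3.8,0],[0,0,0]],
  [0,[1.0,-2.5,0],[0,0,0]],
  [0.3,[0.5,-1,0],[0,0,0]],
  [0.45,[0,0,0],[0,0,0]],
  [0.45,[0,0,0],[0,0,0]],
])

```text
time: 28.8
ee_pos: [0.6138, 0.196, 0.1633]
tcp_rot: [179.6, 1.1, -4.2]
wrist_force: [0.2, -1.1, -0.7]
opening: 0.0472
```

```bash
python3 - <<'E'
from fit import *
c=camera("wrist");save(c,"w13")
for n,x in {"large_weight":(.62,.212)}.items(): print(n,locate(c,n,x,True),proj(c,(*x,0),True))
E
python3 go.py 0.62 0.212 0.018 -4;
```

```text
large_weight (array([0.6204, 0.2117]), np.float64(0.93), 0.58, np.float64(1.3), 501) [328.13867144 169.54744834]
t 28.9 pos [0.6139 0.1956 0.1639] rot [179.6   1.   -4.2] open 0.0474 F [-0.8 -0.1  1. ] q [ 18.  18.  17.  90.   0. 112.]
shift cm [ 0.75 -1.78 14.57] turn [ 0.37  1.01 -0.21]
```

View pics/w13.png

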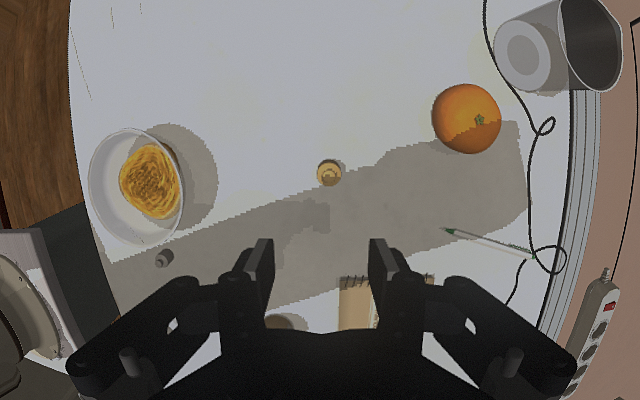

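Call:
play_rows([
  [0.45,[0.7,-1.6,1],[0.4,1,-0.2]],
  [0.45,[0,0,3],[0,0,0]],
  [0.45,[0,0,3],[0,0,0]],
  [0.45,[0,0,2],[0,0,0]],
  [0.45,[0,0,0.8],[0,0,0]],
  [0.45,[0,0,0],[0,0,0]],
  [0.45,[0,0,0],[0,0,0]],
])

```text
time: 29.6
ee_pos: [0.6227, 0.204, 0.0682]
tcp_rot: [-179.8, -0.4, -4.5]
wrist_force: [0.0, -0.2, 0.4]
opening: 0.0471
```

```bash
python3 - <<'E'
from fit import *
c=camera("wrist")
for n,x in {"large_weight":(.62,.212)}.items(): print(n,locate(c,n,x,True),proj(c,(*x,0),True))
E
python3 go.py 0.6203 0.212 0.018 -4;
```

```text
large_weight (array([0.62  , 0.2113]), np.float64(0.96), 0.59, np.float64(2.9), 1267) [313.8826793  207.41913022]
t 29.7 pos [0.623  0.2044 0.0686] rot [-179.8   -0.4   -4.5] open 0.0466 F [ 0.1 -0.3  0.8] q [ 18.  19.   7.  78.  -0. 113.]
shift cm [-0.36 -0.72  5.06] turn [-0.18 -0.45 -0.48]
```

Call:
play_rows([
  [0.45,[-0.3,-0.7,0.8],[-0.2,-0.4,-0.5]],
  [0.45,[0,0,1.2],[0,0,0]],
  [0.45,[0,0,1.2],[0,0,0]],
  [0.45,[0,0,0.5],[0,0,0]],
  [0.45,[0,0,0],[0,0,0]],
  [0.45,[0,0,0],[0,0,0]],
])

```text
time: 30.3
ee_pos: [0.6209, 0.2128, 0.0295]
tcp_rot: [180.0, -0.1, -3.9]
wrist_force: [-1.2, 0.4, 0.5]
opening: 0.0473
```

```bash
python3 go.py 0.6203 0.2117 0.018 -4;
```

```text
t 30.3 pos [0.6209 0.2128 0.0295] rot [ 1.8e+02 -1.0e-01 -3.9e+00] open 0.0473 F [-1.2  0.4  0.5] q [ 19.  20.   5.  74.  -0. 113.]
shift cm [-0.06  0.12  1.15] turn [ 0.  -0.1  0.1]
```

Call:
play_rows([
  [0.45,[0,0.1,0.7],[0,0,0]],
  [0.45,[0,0,0.4],[0,0,0]],
  [0.45,[0,0,0],[0,0,0]],
  [1,[0,0,0],[0,0,0]],
  [1,[0,0,0],[0,0,0]],
  [1,[0,0,0],[0,0,0]],
  [1,[0,0,0],[0,0,0]],
  [1,[0,0,0],[0,0,0]],
], newtons=40)

```text
time: 31.1
ee_pos: [0.6214, 0.2117, 0.0186]
tcp_rot: [-180.0, -0.2, -3.9]
wrist_force: [0.1, 0.2, -0.8]
opening: 0.0207
```

```bash
python3 - <<'E'
from fit import *
c=camera("wrist");save(c,"w14")
for n,x in {"large_weight":(.62,.212)}.items(): print(n,locate(c,n,x,True),proj(c,(*x,0),True))
E
python3 go.py 0.6203 0.2117 0.018 -4;
```

```text
large_weight (array([0.6223, 0.2114]), np.float64(0.91), 0.96, np.float64(8.0), 2079) [316.22533713 247.35336386]
t 31.2 pos [0.6214 0.2117 0.0186] rot [-180.    -0.2   -3.9] open 0.0201 F [-0.2 -0.1 -1.5] q [ 19.  21.   4.  73.  -0. 113.]
shift cm [-0.11  0.01  0.06] turn [-0.03 -0.17  0.08]
```

View pics/w14.png

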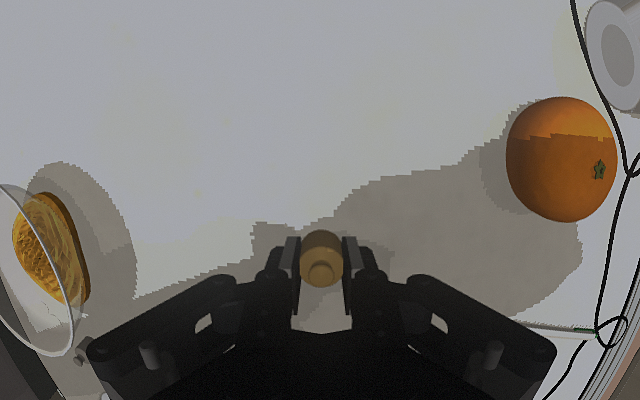

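Call:
play_rows([
  [1,[0,0,-1],[0,0,0]],
  [1,[0,0,-3],[0,0,0]],
  [1,[0,0,-4],[0,0,0]],
  [1,[0,0,-4],[0,0,0]],
  [1,[0,0,-2],[0,0,0]],
  [1,[0,0,0],[0,0,0]],
  [1,[0,0,0],[0,0,0]],
])

```text
time: 31.9
ee_pos: [0.6199, 0.2113, 0.1659]
tcp_rot: [-180.0, -0.1, -3.9]
wrist_force: [-0.5, -0.0, -1.3]
opening: 0.0199
```

```bash
python3 go.py 0.545 0.029 0.15 -4;
```

```text
t 31.9 pos [0.6199 0.2113 0.1659] rot [-1.8e+02 -1.0e-01 -3.9e+00] open 0.0199 F [-0.5 -0.  -1.3] q [ 19.  19.  18.  89.  -0. 113.]
shift cm [-6.23 18.7   1.57] turn [-0.01 -0.13  0.09]
```

Call:
play_rows([
  [1,[-0.6,2,0],[0,0,0]],
  [1,[-1.2,3.6,0],[0,0,0]],
  [1,[-1.2,3.6,0],[0,0,0]],
  [1,[-1.2,3.6,0],[0,0,0]],
  [1,[-0.8,3,0],[0,0,0]],
  [1,[-0.6,2,0],[0,0,0]],
  [1,[0,0,0],[0,0,0]],
  [1,[0,0,0],[0,0,0]],
  [1,[0,0,0],[0,0,0]],
])

```text
time: 32.8
ee_pos: [0.5444, 0.0322, 0.1508]
tcp_rot: [179.8, 0.9, -3.8]
wrist_force: [-1.1, 0.3, -1.5]
opening: 0.0199
```

```bash
python3 - <<'E'
from fit import *
c=camera("wrist");save(c,"w15")
for n,x in {"jar":(.545,.029)}.items(): print(n,locate(c,n,x,True),proj(c,(*x,0),True))
E
python3 go.py 0.545 0.029 0.081 -4;
```

```text
jar None [323.13098126 192.90094898]
t 32.9 pos [0.5445 0.0325 0.151 ] rot [179.8   0.9  -3.8] open 0.0198 F [-0.2  0.2 -1.2] q [ 3.  4. -1. 86. -0. 97.]
shift cm [0.18 0.32 7.  ] turn [0.19 0.86 0.22]
```

View pics/w15.png

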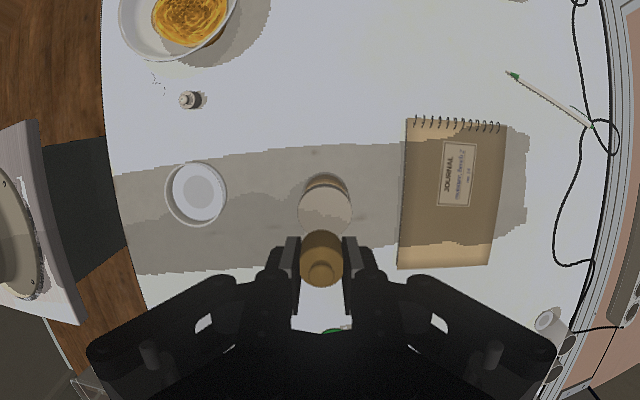

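Call:
play_rows([
  [1,[0.1,0.3,0.5],[0.2,0.8,0.2]],
  [1,[0,0,1.5],[0,0,0]],
  [1,[0,0,1.5],[0,0,0]],
  [1,[0,0,0.5],[0,0,0]],
  [1,[0,0,0],[0,0,0]],
  [1,[0,0,0],[0,0,0]],
])

```text
time: 33.5
ee_pos: [0.5453, 0.0313, 0.106]
tcp_rot: [-180.0, 0.1, -3.8]
wrist_force: [-0.1, -0.4, -1.7]
opening: 0.0197
```

```bash
python3 go.py 0.545 0.029 0.081 -4;
```

```text
t 33.5 pos [0.5453 0.0313 0.106 ] rot [-1.8e+02  1.0e-01 -3.8e+00] open 0.0197 F [-0.1 -0.4 -1.7] q [ 3.  4. -6. 80.  0. 97.]
shift cm [-0.01  0.23  2.5 ] turn [-0.04  0.07  0.18]
```

Call:
play_rows([
  [1,[0,0.2,0.8],[0,0,0.2]],
  [1,[0,0,0.8],[0,0,0]],
  [1,[0,0,0.2],[0,0,0]],
  [1,[0,0,0],[0,0,0]],
  [1,[0,0,0],[0,0,0]],
])

```text
time: 34.0
ee_pos: [0.5457, 0.0291, 0.0873]
tcp_rot: [-180.0, -0.0, -4.0]
wrist_force: [-0.8, 0.1, -0.8]
opening: 0.0202
```

```bash
python3 - <<'E'
from fit import *
c=camera("wrist");save(c,"w16",(200,130,440,330),3)
E
python3 go.py 0.545 0.029 0.081 -4;
```

```text
t 34.05 pos [0.5457 0.0291 0.0873] rot [-180.   -0.   -4.] open 0.0202 F [-0.5 -0.2 -0.8] q [ 3.  4. -8. 78.  0. 97.]
shift cm [-0.07  0.02  0.63] turn [-0.05 -0.01 -0.04]
```

View pics/w16.png

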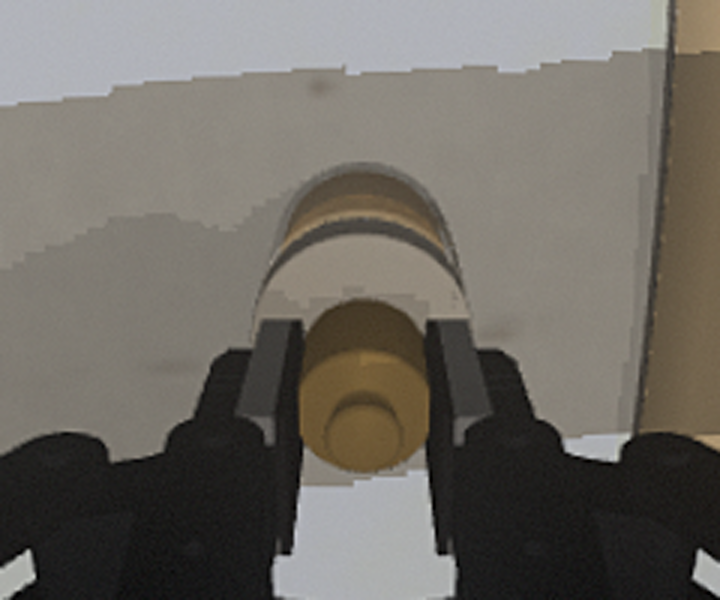

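Centred over the lid, about 6.5 mm above. Lower gently.

Call:
play_rows([
  [1,[0,0,0.3],[0,0,0]],
  [1,[0,0,0.2],[0,0,0]],
  [1,[0,0,0.1],[0,0,0]],
  [1,[0,0,0],[0,0,0]],
  [1,[0,0,0],[0,0,0]],
])

```text
time: 34.55
ee_pos: [0.546, 0.0292, 0.0814]
tcp_rot: [-179.9, -0.1, -4.0]
wrist_force: [0.6, -0.6, -1.0]
opening: 0.0201
```

```bash
python3 go.py 0.545 0.029 0.0806 -4;
```

```text
t 34.55 pos [0.546  0.0292 0.0814] rot [-1.799e+02 -1.000e-01 -4.000e+00] open 0.0201 F [ 0.6 -0.6 -1. ] q [ 3.  4. -8. 77.  0. 97.]
shift cm [-0.1   0.03  0.08] turn [-0.05 -0.07 -0.03]
```

Call:
play_rows([
  [1,[0,0,0.08],[0,0,0]],
  [1,[0,0,0],[0,0,0]],
  [1,[0,0,0],[0,0,0]],
])

```text
time: 34.85
ee_pos: [0.5461, 0.0292, 0.0807]
tcp_rot: [-179.9, -0.1, -4.0]
wrist_force: [0.3, -0.7, -0.7]
opening: 0.0202
```

```bash
python3 go.py 0.545 0.029 0.0806 -4;
```

```text
t 34.85 pos [0.5461 0.0292 0.0807] rot [-1.799e+02 -1.000e-01 -4.000e+00] open 0.0202 F [ 0.3 -0.7 -0.7] q [ 3.  4. -8. 77.  0. 97.]
shift cm [-0.11  0.03  0.01] turn [-0.06 -0.08 -0.03]
```

Call:
play_rows([
  [1,[0,0,0.04],[0,0,0]],
  [1,[0,0,0],[0,0,0]],
  [0.6,[0,0,0],[0,0,0]],
  [0.5,[0,0,0],[0,0,0]],
  [0.5,[0,0,0],[0,0,0]],
  [0.5,[0,0,0],[0,0,0]],
  [0.5,[0,0,-1],[0,0,0]],
  [0.5,[0,0,-3],[0,0,0]],
  [0.5,[0,0,-4],[0,0,0]],
  [0,[0,0,-4],[0,0,0]],
  [0,[0,0,0],[0,0,0]],
])

```text
time: 35.95
ee_pos: [0.545, 0.029, 0.2068]
tcp_rot: [-179.9, -0.1, -4.0]
wrist_force: [-0.4, 0.1, 0.1]
opening: 0.07
```

```bash
python3 - <<'E'
from fit import *
c=camera("wrist");save(c,"w17")
for n,x in {"jar":(.545,.029)}.items(): print(n,locate(c,n,x,True),proj(c,(*x,0),True))
for r in spotter.spot_in(c,"large_weight"): print(r)
E
python3 go.py 0.578 -0.33 0.2 -4;
```

```text
jar (array([0.5464, 0.0288]), np.float64(0.64), 0.82, np.float64(1.2), 1208) [319.79518721 178.79748273]
{'point': [0.5484, 0.0311, 0.089], 'confidence': 0.96}
t 36.1 pos [0.5434 0.0289 0.2005] rot [180.    0.4  -4. ] open 0.0856 F [ 0.5 -0.6 -0.7] q [ 3.  4.  4. 91.  0. 97.]
shift cm [5.980e+00 3.556e+01 1.000e-02] turn [ 0.    0.39 -0.03]
```

View pics/w17.png

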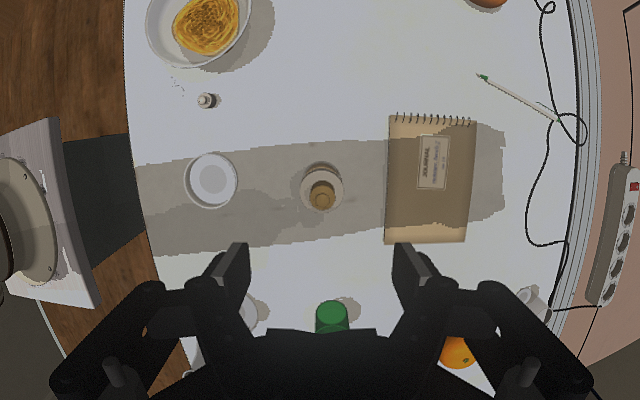

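Call:
play_rows([
  [0,[0.3,2,0],[0,0.3,0]],
  [0,[0.5,3.8,0],[0,0,0]],
  [0,[0.6,4,0],[0,0,0]],
  [0,[0.6,4,0],[0,0,0]],
  [0,[0.6,4,0],[0,0,0]],
  [0,[0.6,4,0],[0,0,0]],
  [0,[0.6,4,0],[0,0,0]],
  [0,[0.6,4,0],[0,0,0]],
  [0,[0.5,3,0],[0,0,0]],
  [0,[0.2,1,0],[0,0,0]],
  [0,[0,0,0],[0,0,0]],
])

```text
time: 37.2
ee_pos: [0.5655, -0.3222, 0.1808]
tcp_rot: [-179.6, 1.5, -3.8]
wrist_force: [-0.1, -0.6, -0.3]
opening: 0.0855
```

```bash
python3 - <<'E'
from fit import *
c=camera("wrist");save(c,"w18");save(c,"w18c",(220,100,440,260),3.5)
for n,x in {"beaker":(.578,-.33)}.items(): print(n,locate(c,n,x,True),proj(c,(*x,0),True))
E
python3 go.py 0.578 -0.33 0.2 -4;
```

```text
beaker (array([ 0.5768, -0.3295]), np.float64(0.93), 0.97, np.float64(7.4), 2583) [337.03273901 191.40318091]
t 37.3 pos [ 0.5657 -0.3206  0.1814] rot [-179.6    1.5   -3.7] open 0.0855 F [ 0.  -0.2  0.2] q [-29.  20.  21.  92.  -0.  64.]
shift cm [ 1.24  0.85 -1.9 ] turn [-0.42  1.49  0.26]
```

View pics/w18.png

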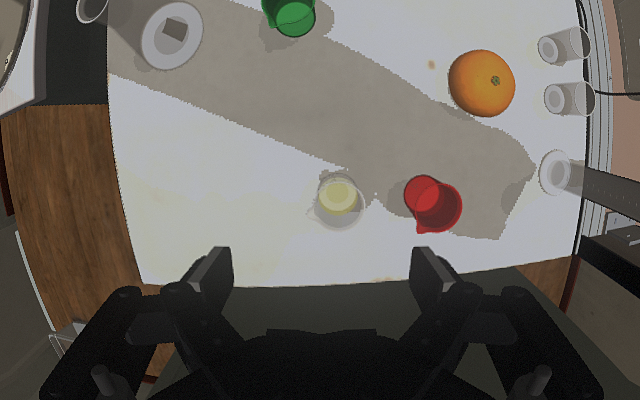

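View pics/w18c.png

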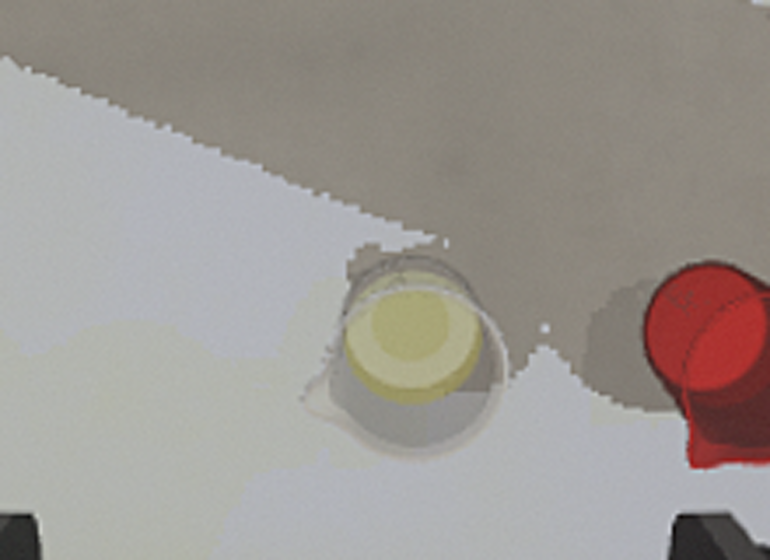

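```bash
python3 - <<'E'
from fit import *
c=camera("wrist")
p=onz(c,(307.1,213.7),.058,True);print(p, np.degrees(np.arctan2(p[1]+.3295,p[0]-.5768)), np.hypot(p[1]+.3295,p[0]-.5768))
for a in range(0,360,45):
    print(a,proj(c,(.5775+.024*np.cos(np.radians(a)),-.33+.024*np.sin(np.radians(a)),.058),True).round(0),end=' ')
E
```

```text
[ 0.55071906 -0.33322049  0.058     ] -171.8814252412963 0.026344973752661264
0 [366. 207.] 45 [357. 188.] 90 [336. 181.] 135 [317. 190.] 180 [310. 210.] 225 [319. 228.] 270 [339. 234.] 315 [358. 226.]
```

Call:
play_rows([
  [0,[1,0.8,-1],[0,1.4,8]],
  [0,[0,0,0],[0,0,8]],
  [0,[0,0,0],[0,0,8]],
  [0,[0,0,0],[0,0,8]],
  [0,[0,0,0],[0,0,8]],
  [0,[0,0,0],[0,0,8]],
  [0,[0,0,0],[0,0,8]],
  [0,[0,0,0],[0,0,8]],
  [0,[0,0,0],[0,0,6]],
  [0,[0,0,0],[0,0,0]],
  [0,[0,0,0],[0,0,0]],
])

```text
time: 38.45
ee_pos: [0.5789, -0.3104, 0.198]
tcp_rot: [-179.6, 0.2, -75.2]
wrist_force: [0.2, -0.4, 0.6]
opening: 0.0851
```

```bash
python3 - <<'E'
from fit import *
c=camera("wrist");save(c,"w19");save(c,"w19c",(220,100,440,260),3.5)
for n,x in {"beaker":(.578,-.33)}.items(): print(n,locate(c,n,x,True),proj(c,(*x,0),True))
for a in range(0,360,45):
    print(a,((proj(c,(.5775+.024*np.cos(np.radians(a)),-.33+.024*np.sin(np.radians(a)),.058),True)-[220,100])*3.5).round(0),end=' ')
E
python3 go.py 0.577 -0.33 0.036 -82;
```

```text
beaker (array([ 0.5766, -0.3306]), np.float64(0.9), 0.96, np.float64(7.5), 2167) [338.72961052 187.39687223]
0 [452. 268.] 45 [380. 277.] 90 [337. 333.] 135 [347. 400.] 180 [402. 440.] 225 [470. 431.] 270 [514. 378.] 315 [507. 311.] t 38.55 pos [ 0.5789 -0.3108  0.1979] rot [-179.6    0.2  -75.3] open 0.0852 F [ 0.6 -0.4  0. ] q [-28.  19.  22.  92.   0. 137.]
shift cm [ 1.86  0.79 16.18] turn [-0.39  0.21  6.73]
```

View pics/w19.png

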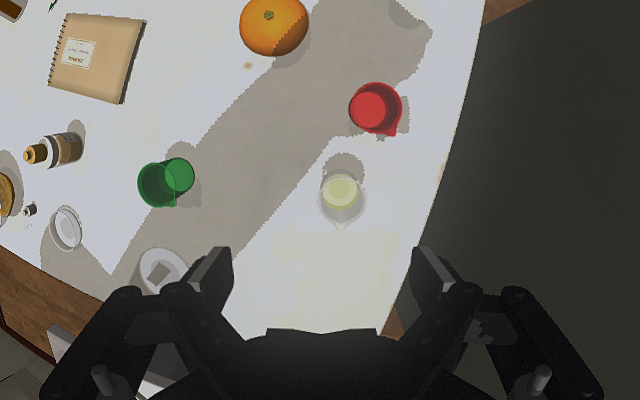

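View pics/w19c.png

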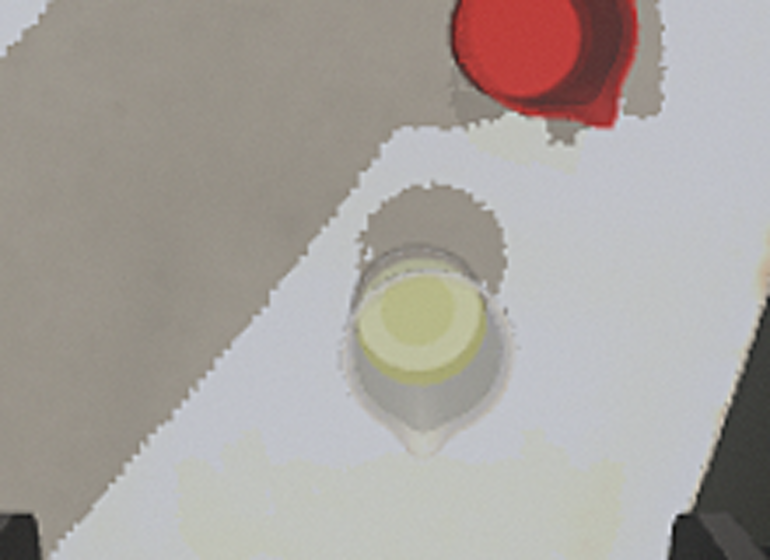

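```bash
python3 go.py 0.577 -0.3305 0.1 -77
```

```text
t 38.55 pos [ 0.5789 -0.3108  0.1979] rot [-179.6    0.2  -75.3] open 0.0852 F [ 0.6 -0.4  0. ] q [-28.  19.  22.  92.   0. 137.]
shift cm [1.89 0.76 9.78] turn [-0.4   0.19  1.73]
```

Call:
play_rows([
  [0,[1.8,0.7,1],[-0.4,0.2,1.7]],
  [0,[0,0,2.5],[0,0,0]],
  [0,[0,0,2.5],[0,0,0]],
  [0,[0,0,2.5],[0,0,0]],
  [0,[0,0,1],[0,0,0]],
  [0,[0,0,0],[0,0,0]],
  [0,[0,0,0],[0,0,0]],
])

```text
time: 39.25
ee_pos: [0.5759, -0.3348, 0.0983]
tcp_rot: [179.9, -0.1, -76.9]
wrist_force: [0.7, -0.0, 0.1]
opening: 0.0855
```

```bash
python3 - <<'E'
from fit import *
c=camera("wrist");save(c,"w20")
for n,x in {"beaker":(.577,-.3305)}.items(): print(n,locate(c,n,x,True),proj(c,(*x,0),True))
E
python3 go.py 0.577 -0.3305 0.026 -77;
```

```text
beaker (array([ 0.577 , -0.3305]), np.float64(0.93), 0.95, np.float64(12.7), 5391) [315.539065   203.97742385]
t 39.35 pos [ 0.5763 -0.3348  0.0989] rot [180.   -0.2 -76.9] open 0.0853 F [-0.2  0.1 -0.3] q [-30.  20.  12.  82.  -0. 137.]
shift cm [-0.42 -0.17  7.29] turn [ 0.03 -0.17  0.11]
```

View pics/w20.png

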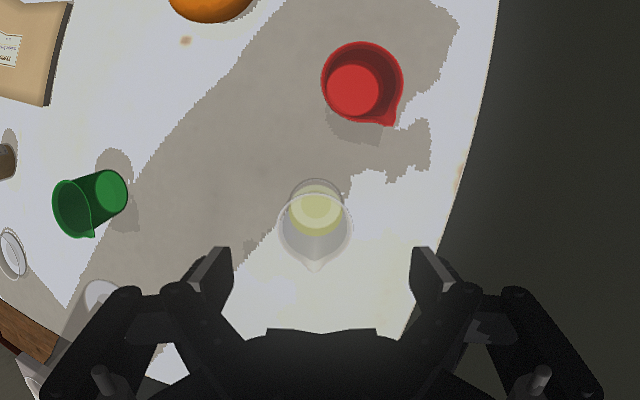

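Call:
play_rows([
  [0.1,[-0.4,-0.1,1],[0,-0.2,0]],
  [0.1,[0,0,2],[0,0,0]],
  [0.1,[0,0,2],[0,0,0]],
  [0.1,[0,0,1],[0,0,0]],
  [0.1,[0,0,0],[0,0,0]],
  [0.1,[0,0,0],[0,0,0]],
])

```text
time: 39.95
ee_pos: [0.5789, -0.3306, 0.0408]
tcp_rot: [-179.7, -0.2, -76.8]
wrist_force: [0.6, -0.2, 0.2]
opening: 0.0768
```

```bash
python3 go.py 0.577 -0.3305 0.026 -77;
```

```text
t 39.95 pos [ 0.5789 -0.3306  0.0408] rot [-179.7   -0.2  -76.8] open 0.0768 F [ 0.6 -0.2  0.2] q [-30.  21.   7.  75.   0. 137.]
shift cm [-0.06  0.19  1.48] turn [-0.3  -0.22  0.16]
```

Call:
play_rows([
  [0.1,[0,0.2,0.8],[-0.3,-0.2,0]],
  [0.1,[0,0,0.6],[0,0,0]],
  [0.1,[0,0,0],[0,0,0]],
  [0.1,[0,0,0],[0,0,0]],
])

```text
time: 40.35
ee_pos: [0.5779, -0.3316, 0.0281]
tcp_rot: [-179.9, -0.1, -76.8]
wrist_force: [1.3, 0.6, 0.4]
opening: 0.0773
```

```bash
python3 - <<'E'
from fit import *
c=camera("wrist");save(c,"w21")
for n,x in {"beaker":(.577,-.3305)}.items(): print(n,locate(c,n,x,True),proj(c,(*x,0),True))
E
python3 go.py 0.577 -0.3305 0.026 -77;
```

```text
beaker (array([ 0.577 , -0.3308]), np.float64(0.88), 0.86, np.float64(18.1), 11242) [318.10267442 243.23214414]
t 40.45 pos [ 0.5779 -0.3317  0.0281] rot [-1.799e+02 -1.000e-01 -7.680e+01] open 0.077 F [-0.8 -0.8  0.2] q [-30.  22.   6.  74.  -0. 137.]
shift cm [-0.13  0.06  0.21] turn [-0.11 -0.13  0.17]
```

View pics/w21.png

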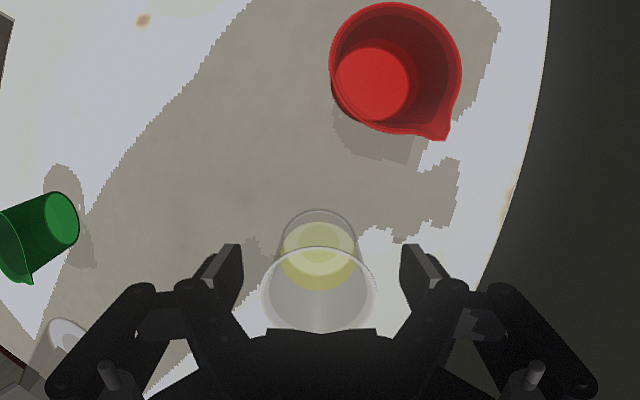

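Centred; close.

Call:
play_rows([
  [0.1,[-0.1,0,0.15],[0,0,0]],
  [0.6,[0,0,0],[0,0,0]],
  [1,[0,0,0],[0,0,0]],
  [1,[0,0,0],[0,0,0]],
  [1,[0,0,0],[0,0,0]],
  [1,[0,0,0],[0,0,0]],
  [1,[0,0,0],[0,0,0]],
], newtons=30)

```text
time: 41.15
ee_pos: [0.5779, -0.3307, 0.0272]
tcp_rot: [-179.9, -0.2, -76.8]
wrist_force: [-0.2, 0.9, 0.5]
opening: 0.0414
```

```bash
python3 - <<'E'
from fit import *
c=camera("wrist");save(c,"w22")
for n,x in {"beaker":(.577,-.3305)}.items(): print(n,locate(c,n,x,True),proj(c,(*x,0),True))
E
python3 go.py 0.577 -0.3305 0.026 -77;
```

```text
beaker (array([ 0.5771, -0.3309]), np.float64(0.85), 0.64, np.float64(16.9), 11015) [319.85366225 244.29728074]
t 41.25 pos [ 0.5779 -0.3306  0.0272] rot [-179.9   -0.2  -76.8] open 0.0411 F [-0.1 -0.3 -0.6] q [-30.  22.   6.  74.  -0. 137.]
shift cm [-0.03  0.09  0.12] turn [-0.15 -0.16  0.17]
```

View pics/w22.png

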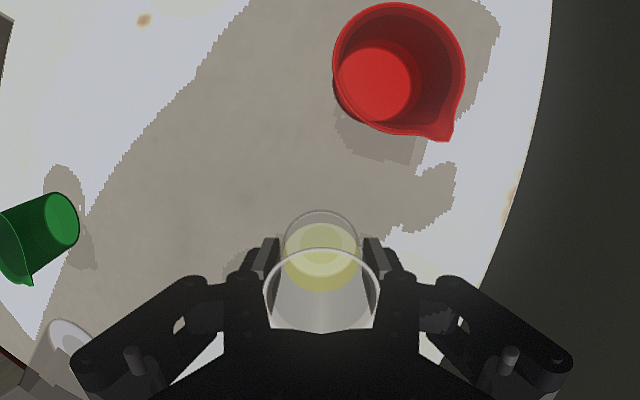

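Call:
play_rows([
  [1,[0,0,-1],[0,0,0]],
  [1,[0,0,-3],[0,0,0]],
  [1,[0,0,-4],[0,0,0]],
  [1,[0,0,-4],[0,0,0]],
  [1,[0,0,-4],[0,0,0]],
  [1,[0,0,-3],[0,0,0]],
  [1,[0,0,-1],[0,0,0]],
  [1,[0,0,0],[0,0,0]],
])

```text
time: 42.05
ee_pos: [0.5758, -0.3295, 0.2392]
tcp_rot: [-179.8, -0.2, -76.8]
wrist_force: [0.3, 0.9, -1.5]
opening: 0.0414
```

```bash
python3 go.py 0.413 -0.052 0.24 -77; 
```

```text
t 42.05 pos [ 0.5758 -0.3295  0.2392] rot [-179.8   -0.2  -76.8] open 0.0414 F [ 0.3  0.9 -1.5] q [-30.  21.  29.  98.  -0. 137.]
shift cm [-30.72   9.53  -0.21] turn [-0.17 -0.19  0.17]
```

Call:
play_rows([
  [1,[-1.5,0.5,0],[0,0,0]],
  [1,[-3,0.9,0],[0,0,0]],
  [1,[-3.5,1.1,0],[0,0,0]],
  [1,[-3.5,1.1,0],[0,0,0]],
  [1,[-3.5,1.1,0],[0,0,0]],
  [1,[-3.5,1.1,0],[0,0,0]],
  [1,[-3.5,1.1,0],[0,0,0]],
  [1,[-3.5,1.1,0],[0,0,0]],
  [1,[-3,0.9,0],[0,0,0]],
  [1,[-1.5,0.5,0],[0,0,0]],
  [1,[0,0,0],[0,0,0]],
])

```text
time: 43.15
ee_pos: [0.4061, -0.0493, 0.2301]
tcp_rot: [179.8, 0.0, -76.9]
wrist_force: [0.1, -0.8, -0.0]
opening: 0.0414
```

Call:
play_rows([
  [1,[0,0,0],[0,0,-4]],
  [1,[0,0,0],[0,0,-8]],
  [1,[0,0,0],[0,0,-8]],
  [1,[0,0,0],[0,0,-8]],
  [1,[0,0,0],[0,0,-8]],
  [1,[0,0,0],[0,0,-8]],
  [1,[0,0,0],[0,0,-8]],
  [1,[0,0,0],[0,0,-8]],
  [1,[0,0,0],[0,0,-5]],
  [1,[0,0,0],[0,0,0]],
  [1,[0,0,0],[0,0,0]],
])

```text
time: 44.25
ee_pos: [0.4082, -0.0553, 0.2244]
tcp_rot: [179.9, 0.5, -9.6]
wrist_force: [0.7, 0.5, 0.4]
opening: 0.0413
```

```bash
python3 - <<'E'
from fit import *
c=camera("wrist");save(c,"w23")
for n,x in {"flask":(.407,-.141),"dish":(.42,.038)}.items(): print(n,locate(c,n,x,True),proj(c,(*x,0),True))
E
python3 go.py 0.413 -0.052 0.0275 -4; 
```

```text
flask (array([ 0.4247, -0.1459]), np.float64(0.04), 0.72, np.float64(32.7), 206) [331.99425275 242.46557098]
dish (array([0.4215, 0.039 ]), np.float64(0.97), 0.58, np.float64(1.7), 2622) [318.18797166  94.21789988]
t 44.4 pos [ 0.4081 -0.0551  0.2246] rot [179.9   0.5  -9.5] open 0.0416 F [ 0.1  0.1 -0.8] q [ -8. -14.  -9.  95.  -0.  92.]
shift cm [ 0.59 -0.43 19.71] turn [ 0.12  0.46 -5.52]
```

View pics/w23.png

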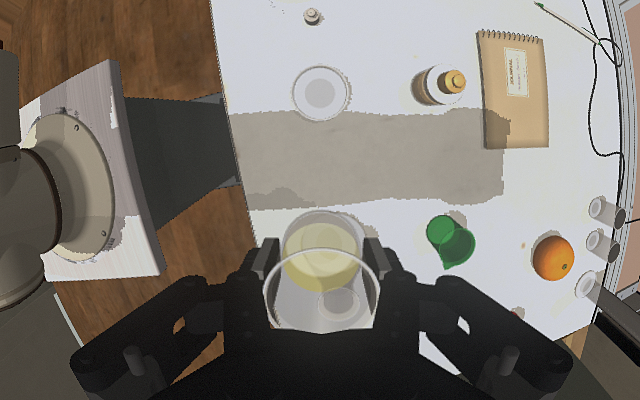

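Call:
play_rows([
  [1,[0.6,-0.5,1],[0,0.5,-5.5]],
  [1,[0,0,2.5],[0,0,0]],
  [1,[0,0,3],[0,0,0]],
  [1,[0,0,3],[0,0,0]],
  [1,[0,0,3],[0,0,0]],
  [1,[0,0,1.5],[0,0,0]],
  [1,[0,0,0],[0,0,0]],
  [1,[0,0,0],[0,0,0]],
])

```text
time: 45.2
ee_pos: [0.4161, -0.0516, 0.0808]
tcp_rot: [179.9, -0.2, -4.3]
wrist_force: [0.0, -0.2, -0.6]
opening: 0.0412
```

```bash
python3 go.py 0.4133 -0.0517 0.0275 -4; 
```

```text
t 45.2 pos [ 0.4161 -0.0516  0.0808] rot [179.9  -0.2  -4.3] open 0.0412 F [ 0.  -0.2 -0.6] q [ -7. -13. -25.  78.  -0.  87.]
shift cm [-0.3   0.02  5.33] turn [ 0.14 -0.25 -0.32]
```

Call:
play_rows([
  [1,[-0.3,0,1],[0.1,-0.2,-0.3]],
  [1,[0,0,1.5],[0,0,0]],
  [1,[0,0,1.2],[0,0,0]],
  [1,[0,0,0.4],[0,0,0]],
  [1,[0,0,0],[0,0,0]],
  [1,[0,0,0],[0,0,0]],
])

```text
time: 45.8
ee_pos: [0.4151, -0.0517, 0.0413]
tcp_rot: [180.0, -0.4, -4.0]
wrist_force: [-0.2, 0.6, -0.6]
opening: 0.0417
```

```bash
python3 go.py 0.4133 -0.0517 0.0275 -4; 
```

```text
t 45.8 pos [ 0.4151 -0.0517  0.0413] rot [180.   -0.4  -4. ] open 0.0417 F [-0.2  0.6 -0.6] q [ -7. -13. -29.  73.  -0.  87.]
shift cm [-0.19  0.02  1.38] turn [ 0.04 -0.35 -0.03]
```

Call:
play_rows([
  [1,[-0.1,0,0.6],[0,-0.3,0]],
  [1,[0,0,0.4],[0,0,0]],
  [1,[0,0,0.2],[0,0,0]],
  [1,[0,0,0],[0,0,0]],
  [1,[0,0,0],[0,0,0]],
])

```text
time: 46.3
ee_pos: [0.4148, -0.0517, 0.0294]
tcp_rot: [180.0, -0.1, -4.0]
wrist_force: [0.0, 0.3, 0.6]
opening: 0.0413
```

```bash
python3 go.py 0.4133 -0.0517 0.0273 -4; 
```

```text
t 46.3 pos [ 0.4148 -0.0517  0.0294] rot [ 1.8e+02 -1.0e-01 -4.0e+00] open 0.0413 F [0.  0.3 0.6] q [ -7. -12. -30.  72.  -0.  87.]
shift cm [-0.15  0.01  0.2 ] turn [ 0.04 -0.12 -0.03]
```

Call:
play_rows([
  [1,[-0.1,0,0.15],[0,0,0]],
  [1,[0,0,0.06],[0,0,0]],
  [1,[0,0,0],[0,0,0]],
  [0.3,[0,0,0],[0,0,0]],
  [0.1,[0,0,0],[0,0,0]],
  [0.1,[0,0,0],[0,0,0]],
  [0.1,[0,0,0],[0,0,0]],
  [0.1,[0,0,-1],[0,0,0]],
  [0.1,[0,0,-3],[0,0,0]],
  [0.1,[0,0,-4],[0,0,0]],
  [0.1,[0,0,-4],[0,0,0]],
  [0,[0,0,-3],[0,0,0]],
])

```text
time: 47.5
ee_pos: [0.4108, -0.0511, 0.1812]
tcp_rot: [180.0, 0.2, -4.0]
wrist_force: [1.4, -0.5, -0.6]
opening: 0.0852
```

Call:
play_rows([
  [0,[0,0,-3],[0,0,0]],
  [0,[0,0,-1],[0,0,0]],
  [0,[0,0,0],[0,0,0]],
  [0,[0,0,0],[0,0,0]],
])

```text
time: 47.9
ee_pos: [0.412, -0.0513, 0.2288]
tcp_rot: [180.0, -0.2, -4.0]
wrist_force: [-0.3, -0.5, -0.7]
opening: 0.0854
```

```bash
python3 - <<'E'
from fit import *
c=camera("wrist");save(c,"w24")
for n,x in {"beaker":(.4133,-.052),"flask":(.407,-.141),"dish":(.42,.038),"small_weight":(.427,.128),"jar":(.545,.029)}.items(): print(n,locate(c,n,x,True),proj(c,(*x,0),True))
for r in spotter.spot_in(c,"large_weight")[:1]: print(r)
for r in spotter.trace(c,"notebook"):
    m=r["pixels"].astype(np.uint8)
    w=np.array([onz(c,p,0.011,True)[:2] for p in np.argwhere(m)[:,::-1]],dtype=np.float32)
    print(r["confidence"],cv2.minAreaRect(w*1000),w.mean(0))
E
python3 go.py 0.4133 -0.0517 0.0273 -4; 
```

```text
beaker (array([ 0.4145, -0.0526]), np.float64(0.93), 0.66, np.float64(6.4), 1863) [320.39097072 175.39059738]
flask (array([ 0.4088, -0.1434]), np.float64(0.92), 0.89, np.float64(12.4), 4976) [320.36973628 245.10936541]
dish (array([0.4218, 0.0391]), np.float64(0.97), 0.91, np.float64(1.7), 2558) [320.72311623  98.50825206]
small_weight (array([0.4282, 0.1288]), np.float64(0.94), 0.5, np.float64(2.4), 224) [321.33123585  23.91033631]
jar (array([0.5464, 0.0289]), np.float64(0.69), 0.77, np.float64(1.5), 1260) [425.89800244 102.60136616]
{'point': [0.541, 0.0318, 0.0891], 'confidence': 0.77}
0.88 ((668.806396484375, 19.05480194091797), (150.6109619140625, 111.41329193115234), 84.9187240600586) [0.6651212  0.01946127]
t 48.3 pos [ 0.4118 -0.0512  0.2286] rot [180.   -0.2  -4. ] open 0.0854 F [0.  0.2 0.4] q [ -7. -14.  -9.  95.  -0.  87.]
shift cm [9.000e-02 2.000e-02 2.013e+01] turn [ 0.04 -0.19 -0.03]
```

View pics/w24.png

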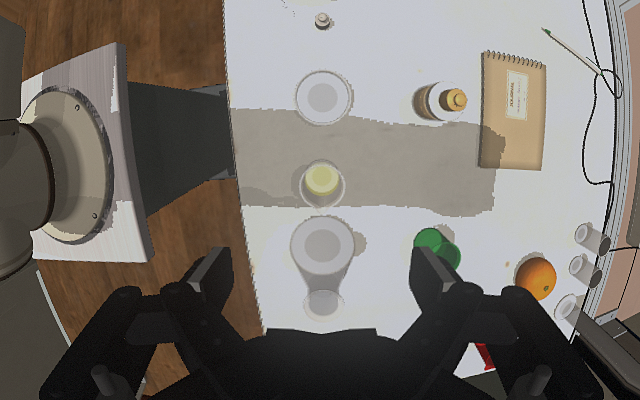

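```bash
python3 - <<'E'
from fit import *
c=camera("scene");save(c,"s2",(220,80,460,320),2.4)
print(spotter.spot_in(c,"large_weight")[:1])
print(locate(c,"jar",(.545,.029)))
for n in ["tangerine_near_balance","tangerine_right"]: print([ (r["confidence"],r["point"]) for r in spotter.spot_in(c,n)])
c=camera("top");save(c,"t2")
for n in ["tangerine_near_balance","tangerine_right"]: print([ (r["confidence"],r["point"]) for r in spotter.spot_in(c,n)])
E
```

```text
[{'point': [0.5426, 0.0293, 0.0818], 'confidence': 0.64}]
(array([0.5453, 0.0294]), np.float64(0.62), 0.61, np.float64(0.4), 195)
[(0.82, [0.737, 0.2674, 0.0403])]
[(0.57, [0.715, -0.2018, 0.0423])]
[(0.85, [0.7445, 0.2561, 0.0452])]
[(0.58, [0.7188, -0.2218, 0.0476])]
```

View pics/s2.png

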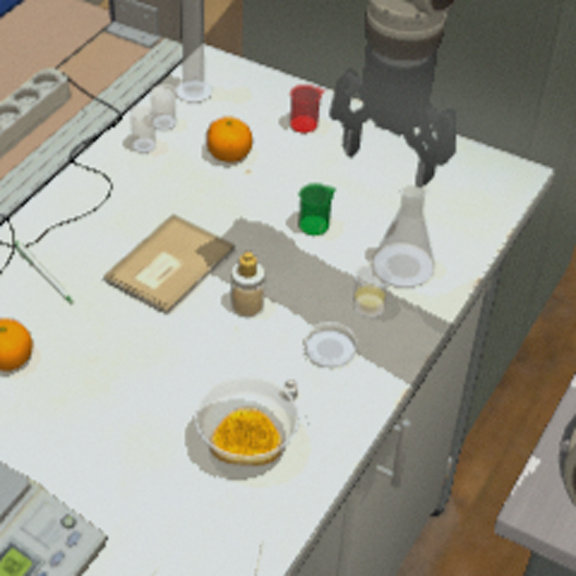

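View pics/t2.png

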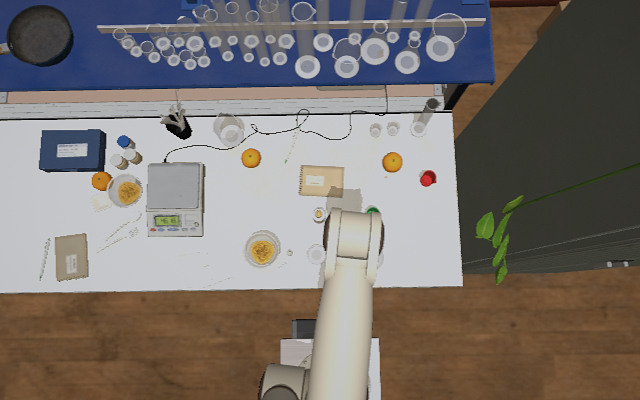

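```bash
python3 -c "
from workcell import job_done,get_obs
print(get_obs()['time']);print(job_done())"
```

```text
48.7
the job is handed in; nothing more can be done
None
```

The bench is set out and the job was handed in at 48.7 s of the 120 s; no verdict came back. I placed the dish, small (steel) weight and jar, stood the large (brass) weight on the jar's lid, then placed the clear beaker. The beaker was gripped across its wall, square to its spout.

**Positions:** In the last wrist picture the dish, beaker, small weight and jar were each about 2 mm or less from their halfway points. Those points come from the flask, bowl and notebook as measured; flask and bowl came out 0.36 m apart and the notebook turned by about -4°.

**Large weight:** The readings of its centre put it 3–6 mm from the jar's axis, within the 12 mm allowed. It was let go centred on the lid, and the pictures show it standing upright.

**Everything else:** All five pieces look upright and released in the scene and wrist pictures. The tangerines read within about 4 mm of their start from the top camera. The arm was left clear, 0.23 m up.

**What disagreed:**
- The cameras differ by 2–5 mm on the same object. I used the wrist camera's figures.
- The finger opening read 1–3 mm below the true diameters.
- One flask fit and one jar fit failed where the view was blocked. Later pictures gave good fits for both, except that the jar's fit overlap stayed low (0.6–0.7) with the weight on its lid, though its position held.

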